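Take the test coupons off the exposure stand and file them

TASK

Fold the stand's wire bail fully forwards and down, then take every hung test coupon off its headed stud without forcing it: slide it up until the stud's head is in the wide end of the keyhole, and draw it off. Stand each coupon upright, fully down in the slot of its own storage foot (the slot of its width; the label shows the same number of dots as the coupon). When all are filed, swing the bail fully upright again, and leave the glassware and the bottle behind alone.

Things in the scene. Friction and masses are not known exactly. Their poses are not given: they have to be found in the camera images.
- coupon_1_center (a point): coupon: aluminium plate 8 thick x 36 wide x 140 tall, one black dot near its lower end; may be absent. Point: its centre. x through the thickness, y across the width, z to its upper edge. Keyhole: slot 9 wide from a round hole 21 across (centre 10 below this point) up to a closed end 22 above this point; the top 48 of the plate is solid, for gripping. About 0.12 kg
- coupon_2_center (a point): coupon: aluminium plate 8 thick x 46 wide x 140 tall, two black dots near its lower end; may be absent. Point: its centre. x through the thickness, y across the width, z to its upper edge. Keyhole: slot 9 wide from a round hole 21 across (centre 10 below this point) up to a closed end 22 above this point; the top 48 of the plate is solid, for gripping. About 0.12 kg
- coupon_3_center (a point): coupon: aluminium plate 8 thick x 56 wide x 140 tall, three black dots near its lower end; may be absent. Point: its centre. x through the thickness, y across the width, z to its upper edge. Keyhole: slot 9 wide from a round hole 21 across (centre 10 below this point) up to a closed end 22 above this point; the top 48 of the plate is solid, for gripping. About 0.12 kg
- coupon_4_center (a point): coupon: aluminium plate 8 thick x 66 wide x 140 tall, four black dots near its lower end; may be absent. Point: its centre. x through the thickness, y across the width, z to its upper edge. Keyhole: slot 9 wide from a round hole 21 across (centre 10 below this point) up to a closed end 22 above this point; the top 48 of the plate is solid, for gripping. About 0.12 kg
- foot_1_slot (a point): storage foot of the coupon 36 wide: loose white block 54 x 64 x 43 high, about 0.7 kg, with a label showing one dot on its long sides. Point: centre of the slot's mouth, 43 above the worktop. The slot goes straight down 35 (its floor is 8 above the worktop), 12 wide along this point's x, 44 long along its y, the mouth bevelled to 24 wide along x. A filed coupon's top is 148 above the worktop
- foot_2_slot (a point): storage foot of the coupon 46 wide: loose white block 54 x 74 x 43 high, about 0.7 kg, with a label showing two dots on its long sides. Point: centre of the slot's mouth, 43 above the worktop. The slot goes straight down 35 (its floor is 8 above the worktop), 12 wide along this point's x, 54 long along its y, the mouth bevelled to 24 wide along x. A filed coupon's top is 148 above the worktop
- foot_3_slot (a point): storage foot of the coupon 56 wide: loose white block 54 x 84 x 43 high, about 0.7 kg, with a label showing three dots on its long sides. Point: centre of the slot's mouth, 43 above the worktop. The slot goes straight down 35 (its floor is 8 above the worktop), 12 wide along this point's x, 64 long along its y, the mouth bevelled to 24 wide along x. A filed coupon's top is 148 above the worktop
- foot_4_slot (a point): storage foot of the coupon 66 wide: loose white block 54 x 94 x 43 high, about 0.7 kg, with a label showing four dots on its long sides. Point: centre of the slot's mouth, 43 above the worktop. The slot goes straight down 35 (its floor is 8 above the worktop), 12 wide along this point's x, 74 long along its y, the mouth bevelled to 24 wide along x. A filed coupon's top is 148 above the worktop
- stand: exposure stand, fixed: grey base 105 x 350 x 10 and an open grey frame 316 wide with two level rails, their front faces at x = 0 of this frame; the upper (stud) rail reaches from 98 to 124 above the worktop. Origin: on the worktop under the rails' front, mid-width; x points to the rear (the coupons hang on the -x side), y along the rails, z up. Studs at y = -114, -38, 38, 114
- studs_mid (a point): point on the upper rail's front face, mid-width, at the height of the four headed studs (114 above the worktop), which stick out along -x: neck 6 diameter, 11 long, then a head 14 diameter, 4 thick. A hung coupon is upright, its mid-plane at x = -5.5 here, its top at z = 51; raised 29 its round hole stands round the stud's head, then drawn 15 or more along -x it is clear
- bail (a joint): swing of the bail, rad: 0 = upright over the coupons' tops (closed, 12 above them, so that they cannot be raised), 1.1 = folded forwards (-x of the stand) and down (fully open). Stiff: stays where it is left; about 2 N at the loop moves it
- bail_loop (a point): middle of the raised loop of the bail, a bent steel rod of 9 diameter as wide as the stand; the loop's straight top is 50 long, runs along the stand's y and stands 30 proud of the bail's crossbar; it lies 178 from the pivot axis (directly above it at joint 0)
- bail_pivot (a point): point on the bail's pivot axis, mid-width, 34 above the worktop; the axis runs along this point's y
- beaker: clear beaker 86 wide, 105 tall, bystander; origin under its centre
- bottle: white bottle with a red cap, 66 wide, 126 tall, bystander; origin under its centre
- flask: clear conical flask 85 wide, 140 tall, bystander; origin under its centre
Things that resemble listed ones, but are neither listed nor needed, are in the scene too. What is shaped like the part that bears coupon_1_center but green or yellow is not meant.

How it is judged:
By the outcome, as a careful person would: the job done as asked, in the order asked, and still so for the second after the job is handed in, with the robot touching nothing.
Of coupon_1, coupon_2, coupon_3, coupon_4 only 3 to 4 are there at a start; the rules pass over those that are not, and their reading is None.
At some moment in a run one of foot_1, foot_2, foot_3, foot_4 may be knocked a few centimetres aside while the robot is not near it.
It also fails if it takes over 200 s, if anything falls off the work surface, if the arm or the gripper's body presses on something with over 40 N, if the wrist force passes 120 N, or if a joint passes its speed limit or range.

ROBOT

A 6-joint arm with a two-finger parallel gripper is mounted at the origin on the work surface; the furniture and walls round the work are solid. World frame = base frame: x ahead of the robot, y to its left, z up, the work surface at z = 0. Lengths are in m, angles in rad, forces in N, time in s.
With the tool pointing down it reaches from about 0.3 to 0.875 m from the base axis. Payload 6.4 kg.
Tool frame: the origin (TCP) lies between the finger pads; the fingertips stand 22 mm ahead of it and the grasp point (between the pads) lies 3 mm ahead of it; z points along the fingers, y is the line along which they close (so a half turn about z gives the same grasp; the last joint's range is limited). The gripper opens to 85 mm and grips with 20 to 120 N. Pads are 22 mm wide; open, the fingers measure 114 mm over their backs; the gripper's body (76 mm by 85 mm) begins 54 mm behind the grasp point. The pads swing forward as they close: fully open they stand 13 mm farther back than shut.
Start: joints at [-1.499, 0.181, 1.607, -0, 1.354, -0.206], TCP at [0.158, -0.553, 0.253] pointing down, gripper open.
Joint ranges: [-2.99, 2.99], [-0.89, 2.07], [0.3, 2.58], [-1.14, 4.28], [0, 2.63], [-3.12, 3.12]. Speed limits (rad/s): [2.57, 2.57, 3.01, 3.14, 3.14, 3.14].

INTERFACE

Orientations are given as [roll, pitch, yaw] about the fixed x, y, z axes, in that order (R = Rz(yaw) Ry(pitch) Rx(roll)).
In Python, from cell import read_state, camera, close_job, find_in, cut_out gives the robot as it stands.
- The arm moves only by the tool apply_moves, never from a script. Its argument "motion" is a list of rows, each an object of numbers: "dx", "dy", "dz": the shift along the tool's x, y, z in m; "rx", "ry", "rz": the turn, a rotation vector about the tool's x, y, z in degrees; "grip": the opening, from 0 (shut) to 1 (fully open). A call has 1 to 20 rows; each row shifts and turns the commanded pose from where the row before left it, along the tool's axes as they then stand; what a row does not reach is not made up. A row lasts 1/10 s, in which the tool goes at most 50 mm and 8.59 degrees, less where a joint would pass 70% of its speed; a pose out of reach is approached as far as the arm can. A call with a gripper value outside its range is refused whole. The fingers move at their own pace and stop on an object; the grip force is fixed at half the most. Time passes only in rows, so rows that do not move let the fingers close. It gives the time, the measured TCP pose, the force, the opening and the grip force at its end, in the units of the state.
- read_state(): the state, without advancing time (a new reading comes with each control period).
- camera(name): name is "side" or "top" or "wrist"; returns a dict with "image" (384x512x3 uint8, red, green, blue), "fovy" (degrees; the focal length in pixels is half the picture's height over the tangent of half this angle, whatever the lens; pixels are square), "cx", "cy" (the principal point, pixels), "cam_to_world" (4x4, takes a point from camera to world coordinates). Camera axes: x right, y down, z forward; pixel columns grow to the right and rows downward; lengths in m; the calibration is good to about 2 mm. A picture is of the moment at which its call begins. There is no depth.
- close_job(): hands the job in; it is judged then, once.
Trained networks look in the newest picture that a camera, given by its name, has taken for a name from the list of things; names that differ only in an ending like _2 or _b are one class to them, and where a whole thing is asked for, a point or a joint stands for the part that bears it (a point fixed in the world has none). Each returns a list of dicts, best first, with "conf" (0 to 1); they miss things now and then, are a little off and sometimes report something else, mostly with a low value. They report only what shows in the picture. A call takes as long as a camera call. They do not tell look-alikes from the thing itself.
- find_in(camera, query): "at" ([x, y, z] in m, in world coordinates, good to about 4 mm: the middle of the surface that is visible of it).
- cut_out(camera, query): "mask" (384x512 bool, what is visible of it).
The state is a dict: "time": time; "joint_pos": joint angles; "joint_velocities": joint speeds; "joint_torque": joint torques, N m; "tool_pos": TCP position; "tcp_rot": TCP orientation; "force": force on the tool from outside, world axes, zero at the start; "torque": the same for the moment, N m; "grip_width": finger opening in m; "grasp_force": force on a finger pad.
Only numpy, scipy, OpenCV 4.12 (cv2) and the standard library are available. Lean on these libraries where they do the work, as an engineer would, in place of code of your own. Each camera call takes 0.05 s, during which the arm holds its last target. There are 200 camera calls.

## Working session

There is one attempt and no reset: what is moved stays moved. The work goes in short steps, Python scripts to look and compute and a tool call to move; the robot and the scene stay as the last step left them, time stands still between calls to the robot, and variables do not carry over. Pictures are saved under pics/ and viewed, at most 14 in all, crops included, and the job is handed in when it is done.

Besides the shell and the picture viewer there is one more tool, called after ">>>" by a JSON object that holds its "name" and its "arguments". apply_moves: Moves the arm, as the interface text tells. Its arguments: {"type":"object","properties":{"motion":{"type":"array","items":{"type":"object","properties":{"dx":{"type":"number"},"dy":{"type":"number"},"dz":{"type":"number"},"rx":{"type":"number"},"ry":{"type":"number"},"rz":{"type":"number"},"grip":{"type":"number"}}}}},"required":["motion"]}

```bash
mkdir -p pics; ls; cat > h.py <<'E'
import numpy as np, cv2
from cell import *
from scipy.spatial.transform import Rotation as R
def snap(n,f):
    c=camera(n); cv2.imwrite('pics/'+f+'.png',c['image'][:,:,::-1]); return c
def ray(c,u,v):
    f=c['image'].shape[0]/2/np.tan(np.radians(c['fovy'])/2)
    M=np.array(c['cam_to_world']); d=M[:3,:3]@np.array([(u-c['cx'])/f,(v-c['cy'])/f,1]); return M[:3,3],d
def atz(c,u,v,z):
    o,d=ray(c,u,v); return o+d*(z-o[2])/d[2]
def proj(c,p):
    f=c['image'].shape[0]/2/np.tan(np.radians(c['fovy'])/2)
    M=np.array(c['cam_to_world']); q=M[:3,:3].T@(np.array(p)-M[:3,3]); return np.round([f*q[0]/q[2]+c['cx'],f*q[1]/q[2]+c['cy']],1)
E
python3 - <<'E'
from h import *
s=read_state(); print({k:np.round(v,3).tolist() for k,v in s.items()})
cs={}
for n in ['side','top']:
    c=snap(n,n+'0'); print(n,c['fovy'],c['cx'],c['cy'],np.round(c['cam_to_world'],3).tolist())
    cs[n]=c['image']
    for q in ['coupon_1_center','foot_1_slot','foot_1','stand','studs_mid','bail','bail_loop','bail_pivot','beaker','bottle','flask']:
        try: 
            for d in find_in(n,q): print(n,q,round(d['conf'],2),np.round(d['at'],3).tolist(),proj(c,d['at']).tolist())
        except Exception as e: print(q,e)
cv2.imwrite('pics/both0.png',cv2.resize(np.vstack([cs['side'],cs['top']])[:,:,::-1],None,fx=.78,fy=.78))
E
```

```text
pics
{'time': 0.0, 'joint_pos': [-1.499, 0.182, 1.608, -0.0, 1.354, -0.206], 'joint_velocities': [0.0, 0.0, 0.0, -0.0, 0.001, 0.0], 'joint_torque': [-0.001, -44.488, -35.134, -0.001, 0.009, -0.0], 'tool_pos': [0.158, -0.552, 0.252], 'tcp_rot': [-3.14, -0.0, 0.278], 'force': [0.985, 0.063, -0.124], 'torque': [0.02, -0.04, -0.012], 'grasp_force': 0.0, 'grip_width': 0.085}
side 47.934213705887146 256.81866641169 188.9408453656939 [[0.101, 0.463, -0.881, 1.693], [0.995, -0.062, 0.082, -0.156], [-0.017, -0.884, -0.467, 0.745], [0.0, 0.0, 0.0, 1.0]]
side coupon_1_center 0.9 [0.649, 0.01, 0.08] [281.5, 221.7]
side coupon_1_center 0.76 [0.592, -0.101, 0.127] [240.9, 200.4]
side coupon_1_center 0.72 [0.652, 0.109, 0.091] [315.7, 216.8]
side foot_1_slot 0.67 [0.462, 0.231, 0.039] [338.3, 198.2]
side foot_1_slot 0.31 [0.588, -0.251, 0.132] [189.1, 201.7]
foot_1 it knows: bail, bail_loop, bail_pivot, beaker, bottle, coupon_1_center, coupon_2_center, coupon_3_center, coupon_4_center, flask, foot_1_slot, foot_2_slot, foot_3_slot, foot_4_slot, stand, studs_mid
side stand 0.75 [0.579, 0.082, 0.041] 
[... 1031 characters left out ...]
, beaker, bottle, coupon_1_center, coupon_2_center, coupon_3_center, coupon_4_center, flask, foot_1_slot, foot_2_slot, foot_3_slot, foot_4_slot, stand, studs_mid
top stand 0.65 [0.572, -0.201, 0.009] [313.6, 205.5]
top stand 0.25 [0.771, 0.052, 0.046] [225.7, 132.3]
top studs_mid 0.92 [0.573, -0.206, 0.016] [315.6, 205.0]
top bail 0.96 [0.577, -0.213, 0.189] [328.6, 196.1]
top bail_loop 0.94 [0.575, -0.215, 0.185] [329.1, 197.2]
top bail_pivot 0.68 [0.571, -0.202, 0.011] [313.9, 205.8]
top beaker 0.6 [0.765, 0.052, 0.044] [225.8, 134.4]
top bottle 0.6 [0.74, 0.167, 0.092] [181.7, 137.9]
top bottle 0.41 [0.573, -0.207, 0.014] [315.9, 204.9]
top flask 0.89 [0.758, -0.057, 0.057] [264.2, 136.2]
```

View pics/both0.png

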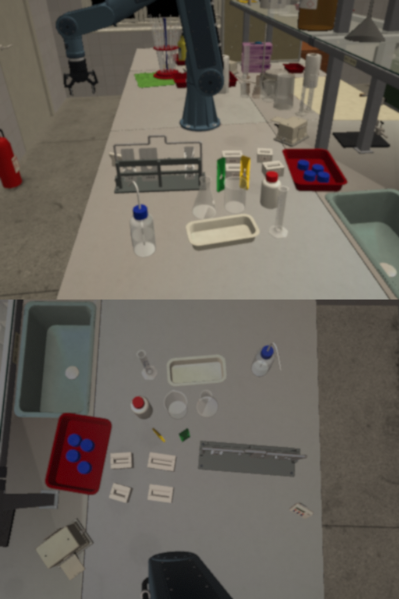

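```bash
python3 - <<'E'
import cv2,numpy as np
a=cv2.imread('pics/side0.png')[120:300,150:400]; b=cv2.imread('pics/top0.png')[90:300,120:400]
cv2.imwrite('pics/c0.png',np.hstack([cv2.resize(a,(390,281)),cv2.resize(b,(390,292))[:281]])) 
cv2.imwrite('pics/ctop.png',cv2.resize(b,(800,600),interpolation=cv2.INTER_CUBIC))
cv2.imwrite('pics/cside.png',cv2.resize(a,(800,576),interpolation=cv2.INTER_CUBIC))
E
```

```text
(no output)
```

View pics/ctop.png

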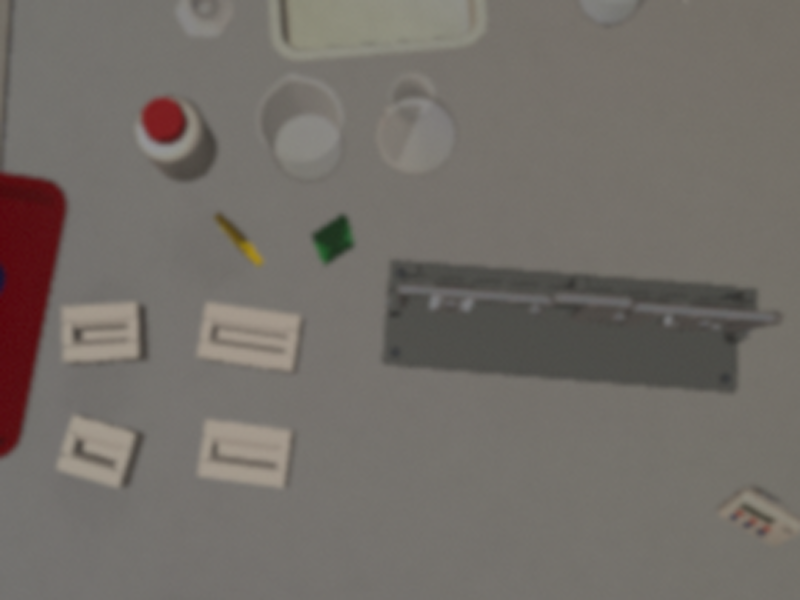

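View pics/cside.png

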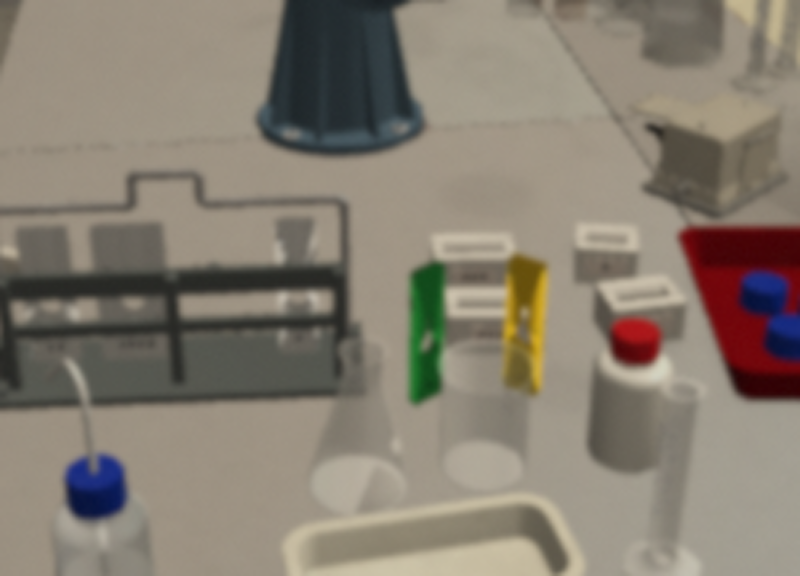

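Side and top pictures: the stand is at the left (side crop 0–350, 170–400). Three grey coupons hang at crop cols 45, 125 and 297, with widths rising 1 < ? < 4 to be confirmed. The green (430,330) and yellow (525,320) plates near the glassware are decoys. The four feet are at top crop (103,333), (250,335), (98,452), (246,455).

```bash
cat >> h.py <<'E'
def tri(c1,p1,c2,p2):
    (o1,d1),(o2,d2)=ray(c1,*p1),ray(c2,*p2); t=np.linalg.lstsq(np.array([d1,-d2]).T,o2-o1,rcond=None)[0]
    a,b=o1+d1*t[0],o2+d2*t[1]; return (a+b)/2,np.linalg.norm(a-b)
E
python3 - <<'E'
from h import *
t=camera('top');s=camera('side')
T=lambda u,v:(120+u*.35,90+v*.35)
S=lambda u,v:(150+u*.3125,120+v*.3125)
B=[atz(t,*T(*p),.01)[:2] for p in [(392,262),(755,290),(737,390),(385,365)]]
print('base RL RR FR FL',np.round(B,3).tolist())
for i in range(4): print(np.round(np.linalg.norm(B[i]-B[(i+1)%4]),3))
print('loop',tri(t,T(592,298),s,S(165,175)))
# feet
im=cv2.cvtColor(t['image'],cv2.COLOR_RGB2HSV)
g=t['image'].astype(int); m=(g.min(2)>150).astype(np.uint8)
n,l,st,ce=cv2.connectedComponentsWithStats(m)
for i in range(1,n):
    if st[i,4]>150 and 130<ce[i][0]<260 and 180<ce[i][1]<270:
        ys,xs=np.where(l==i); P=np.array([atz(t,x,y,.043)[:2] for x,y in zip(xs,ys)])
        r=cv2.minAreaRect((P*1000).astype(np.float32)); print(ce[i],r)
w=snap('wrist','w0'); st=read_state()
print(w['fovy'],w['cx'],w['cy'])
Rt=R.from_euler('xyz',st['tcp_rot']).as_matrix(); M=np.array(w['cam_to_world'])
print(np.round(Rt.T@M[:3,:3],3).tolist(), np.round(Rt.T@(M[:3,3]-st['tool_pos']),4))
E
```

```text
base RL RR FR FL [[0.637, -0.04], [0.616, -0.401], [0.517, -0.381], [0.533, -0.035]]
0.362
0.101
0.347
0.104
loop (array([ 0.57820563, -0.20784466,  0.21115423]), np.float64(0.0027218930141867147))
70.98028970724988 255.37635882601805 195.37056838996662
[[0.0, -0.966, -0.257], [1.0, 0.0, 0.001], [-0.001, -0.257, 0.966]] [ 0.065   0.0004 -0.1206]
```

The loop triangulates to z = 0.211 (expected 0.212), so the stand geometry fits. I'll align the tool with the stand and go above the loop, looking from near on the way.

>>> {"name": "apply_moves", "arguments": {"motion": [{"rz": -7.94, "dz": -0.005}, {"rz": -7.94, "dz": -0.005}, {"rz": -7.94, "dz": -0.005}, {"rz": -7.94, "dz": -0.005}, {"rz": -7.94, "dz": -0.005}, {"rz": -7.94, "dz": -0.005}, {"rz": -7.94, "dz": -0.005}, {"rz": -7.94, "dz": -0.005}, {"rz": -7.94, "dz": -0.005}, {"dx": 0.033, "dy": 0.026}, {"dx": 0.033, "dy": 0.026}, {"dx": 0.033, "dy": 0.026}, {"dx": 0.033, "dy": 0.026}, {"dx": 0.033, "dy": 0.026}, {"dx": 0.033, "dy": 0.026}, {"dx": 0.033, "dy": 0.026}, {"dx": 0.033, "dy": 0.026}, {"dx": 0.033, "dy": 0.026}, {"dx": 0.033, "dy": 0.026}]}}

```text
invalid input at $.motion[0]: expected keys dx, dy, dz, rx, ry, rz, grip
```

```bash
cat >> h.py <<'E'
def go(p,yaw=None,tilt=0):
    "tool-frame shift to world p; then remaining rotvec(deg)"
    s=read_state(); Rt=R.from_euler('xyz',s['tcp_rot'])
    d=Rt.inv().apply(np.array(p)-s['tool_pos'])
    out=[np.round(d,4).tolist()]
    if yaw is not None:
        T=R.from_euler('z',yaw)*R.from_euler('x',np.pi); out.append(np.round(np.degrees((Rt.inv()*T).as_rotvec()),2).tolist())
    return out
E
python3 - <<'E'
from h import *
s=read_state(); print(s['time'],np.round(s['tool_pos'],4),np.round(s['tcp_rot'],4),s['force'])
c=snap('wrist','w1')
for q in ['coupon_1_center','bail_loop','studs_mid','bail_pivot']:
    for d in find_in('wrist',q): print(q,round(d['conf'],2),np.round(d['at'],3).tolist(),proj(c,d['at']).tolist())
print(go((.578,-.208,.29),1.525))
E
```

```text
1.25 [ 0.1577 -0.553   0.2533] [3.1416 0.     0.2778] [-0.12068464  0.47759564 -0.87284015]
[[0.4988, -0.2164, -0.0367], [-0.0, 0.0, -71.46]]
```

View pics/w1.png

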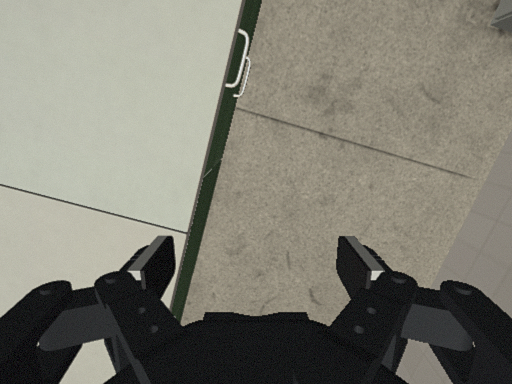

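The wrist picture shows only the bench edge and floor because the move was refused. Every key has to be given, so I'll resend it.

>>> {"name": "apply_moves", "arguments": {"motion": [{"dx": 0, "dy": 0, "dz": -0.005, "rx": 0, "ry": 0, "rz": -7.94, "grip": 1}, {"dx": 0, "dy": 0, "dz": -0.005, "rx": 0, "ry": 0, "rz": -7.94, "grip": 1}, {"dx": 0, "dy": 0, "dz": -0.005, "rx": 0, "ry": 0, "rz": -7.94, "grip": 1}, {"dx": 0, "dy": 0, "dz": -0.005, "rx": 0, "ry": 0, "rz": -7.94, "grip": 1}, {"dx": 0, "dy": 0, "dz": -0.005, "rx": 0, "ry": 0, "rz": -7.94, "grip": 1}, {"dx": 0, "dy": 0, "dz": -0.005, "rx": 0, "ry": 0, "rz": -7.94, "grip": 1}, {"dx": 0, "dy": 0, "dz": -0.005, "rx": 0, "ry": 0, "rz": -7.94, "grip": 1}, {"dx": 0, "dy": 0, "dz": -0.005, "rx": 0, "ry": 0, "rz": -7.94, "grip": 1}, {"dx": 0, "dy": 0, "dz": -0.005, "rx": 0, "ry": 0, "rz": -7.94, "grip": 1}, {"dx": 0.033, "dy": 0.026, "dz": 0, "rx": 0, "ry": 0, "rz": 0, "grip": 0.4}, {"dx": 0.033, "dy": 0.026, "dz": 0, "rx": 0, "ry": 0, "rz": 0, "grip": 0.4}, {"dx": 0.033, "dy": 0.026, "dz": 0, "rx": 0, "ry": 0, "rz": 0, "grip": 0.4}, {"dx": 0.033, "dy": 0.026, "dz": 0, "rx": 0, "ry": 0, "rz": 0, "grip": 0.4}, {"dx": 0.033, "dy": 0.026, "dz": 0, "rx": 0, "ry": 0, "rz": 0, "grip": 0.4}, {"dx": 0.033, "dy": 0.026, "dz": 0, "rx": 0, "ry": 0, "rz": 0, "grip": 0.4}, {"dx": 0.033, "dy": 0.026, "dz": 0, "rx": 0, "ry": 0, "rz": 0, "grip": 0.4}, {"dx": 0.033, "dy": 0.026, "dz": 0, "rx": 0, "ry": 0, "rz": 0, "grip": 0.4}, {"dx": 0.033, "dy": 0.026, "dz": 0, "rx": 0, "ry": 0, "rz": 0, "grip": 0.4}, {"dx": 0.033, "dy": 0.026, "dz": 0, "rx": 0, "ry": 0, "rz": 0, "grip": 0.4}, {"dx": 0.033, "dy": 0.026, "dz": 0, "rx": 0, "ry": 0, "rz": 0, "grip": 0.4}]}}

```text
time: 3.5
tool_pos: [0.461, -0.202, 0.2986]
tcp_rot: [3.141, 0.0, 1.525]
force: [1.0, -0.3, 0.1]
grip_width: 0.034
grasp_force: 0.0
```

```bash
python3 - <<'E'
from h import *
c=snap('wrist','w2')
s=read_state(); print(s['time'],np.round(s['tool_pos'],4),np.round(s['tcp_rot'],4),s['force'],s['grip_width'])
for q in ['coupon_1_center','bail_loop','studs_mid']:
    for d in find_in('wrist',q): print(q,round(d['conf'],2),np.round(d['at'],3).tolist(),proj(c,d['at']).tolist())
print(go((.578,-.208,.29),1.525))
E
```

```text
3.55 [ 0.4639 -0.1974  0.2986] [ 3.1386e+00 -3.0000e-03  1.5285e+00] [-0.67012973  3.88229524 -0.08258384] 0.034108696798734586
coupon_1_center 0.71 [0.648, 0.007, 0.01] [388.9, 3.5]
coupon_1_center 0.65 [0.589, -0.097, 0.125] [377.0, 76.3]
bail_loop 0.77 [0.577, -0.144, 0.182] [387.9, 125.4]
studs_mid 0.79 [0.581, -0.154, 0.009] [334.2, 131.2]
[[-0.0002, 0.1178, 0.0082], [-0.02, 0.02, 0.15]]
```

View pics/w2.png

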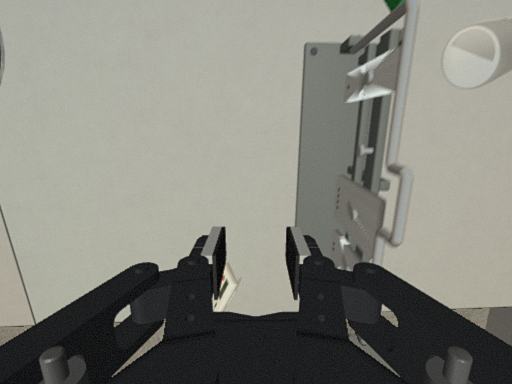

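The wrist picture shows the loop at (406,205), a one-dot coupon at (365,80), a bare stud at (366,150), a four-dot coupon at (358,210), and another coupon below it near (340,245).

```bash
python3 - <<'E'
from h import *
c=camera('wrist')
for p in [(406,176),(405,236),(406,205)]: print(np.round(atz(c,*p,.212),4))
for p in [(405,20),(391,165),(380,245)]: print('bar',np.round(atz(c,*p,.182),4))
for p in [(305,44),(298,200)]: print('base',np.round(atz(c,*p,.01),4))
E
```

```text
[ 0.579  -0.1828  0.212 ]
[ 0.5833 -0.2335  0.212 ]
[ 0.5814 -0.2065  0.212 ]
bar [ 0.5825 -0.0657  0.182 ]
bar [ 0.5816 -0.1787  0.182 ]
bar [ 0.5778 -0.2557  0.182 ]
base [ 0.5356 -0.0364  0.01  ]
base [ 0.5256 -0.2579  0.01  ]
```

>>> {"name": "apply_moves", "arguments": {"motion": [{"dx": 0, "dy": 0.03, "dz": 0.0, "rx": 0, "ry": 0, "rz": 0, "grip": 0.35}, {"dx": 0, "dy": 0.03, "dz": 0.0, "rx": 0, "ry": 0, "rz": 0, "grip": 0.35}, {"dx": 0, "dy": 0.03, "dz": 0.0, "rx": 0, "ry": 0, "rz": 0, "grip": 0.35}, {"dx": 0, "dy": 0.03, "dz": 0, "rx": 0, "ry": 0, "rz": 0, "grip": 0.35}, {"dx": 0, "dy": 0, "dz": 0.02, "rx": 0, "ry": 0, "rz": 0, "grip": 0.35}, {"dx": 0, "dy": 0, "dz": 0, "rx": 0, "ry": 0, "rz": 0, "grip": 0.35}]}}

```text
time: 4.35
tool_pos: [0.5783, -0.2099, 0.2751]
tcp_rot: [-3.136, -0.002, 1.523]
force: [-0.7, 1.1, -0.7]
grip_width: 0.0295
grasp_force: 0.0
```

```bash
python3 - <<'E'
from h import *
print(go((.580,-.208,.214),1.525))
E
```

```text
[[0.0018, 0.0019, 0.061], [-0.29, -0.14, -0.11]]
```

>>> {"name": "apply_moves", "arguments": {"motion": [{"dx": 0.001, "dy": 0.001, "dz": 0.02, "rx": 0, "ry": 0, "rz": 0, "grip": 0.35}, {"dx": 0.001, "dy": 0.001, "dz": 0.02, "rx": 0, "ry": 0, "rz": 0, "grip": 0.35}, {"dx": 0, "dy": 0, "dz": 0.021, "rx": 0, "ry": 0, "rz": 0, "grip": 0.35}, {"dx": 0, "dy": 0, "dz": 0, "rx": 0, "ry": 0, "rz": 0, "grip": 0.2}, {"dx": 0, "dy": 0, "dz": 0, "rx": 0, "ry": 0, "rz": 0, "grip": 0.2}]}}

```text
time: 4.85
tool_pos: [0.5813, -0.2079, 0.218]
tcp_rot: [-3.141, -0.0, 1.524]
force: [-0.2, 0.2, 0.4]
grip_width: 0.0171
grasp_force: 0.0
```

```bash
python3 - <<'E'
from h import *
s=read_state(); print(s['tool_pos'],s['grip_width'])
# tool yz-plane plan: (y fwd=stand x, z up)
N=14; p=lambda t,l:np.array([-.178*np.sin(t)-l,.178*np.cos(t)+.003])
ts=np.radians(np.linspace(0,65,N+1)); ls=np.minimum(np.arange(N+1)*.003,.006); al=np.radians(np.linspace(0,22,N+1))
for k in range(N):
    d=p(ts[k+1],ls[k+1])-p(ts[k],ls[k]); a=al[k]
    ty=np.array([np.cos(a),np.sin(a)]); tz=np.array([np.sin(a),-np.cos(a)])
    print(k,round(d@ty,4),round(d@tz,4))
E
```

```text
[ 0.58134767 -0.20792282  0.2179967 ] 0.017092753584186247
0 -0.0174 0.0006
1 -0.0174 0.0013
2 -0.0143 0.0021
3 -0.0141 0.0029
4 -0.014 0.0036
5 -0.0137 0.0044
6 -0.0135 0.0051
7 -0.0132 0.0058
8 -0.0129 0.0065
9 -0.0125 0.0072
10 -0.0121 0.0079
11 -0.0117 0.0085
12 -0.0112 0.0091
13 -0.0107 0.0097
```

>>> {"name": "apply_moves", "arguments": {"motion": [{"dx": 0, "dy": -0.0174, "dz": 0.0006, "rx": -1.57, "ry": 0, "rz": 0, "grip": 0.2}, {"dx": 0, "dy": -0.0174, "dz": 0.0013, "rx": -1.57, "ry": 0, "rz": 0, "grip": 0.2}, {"dx": 0, "dy": -0.0143, "dz": 0.0021, "rx": -1.57, "ry": 0, "rz": 0, "grip": 0.2}, {"dx": 0, "dy": -0.0141, "dz": 0.0029, "rx": -1.57, "ry": 0, "rz": 0, "grip": 0.2}, {"dx": 0, "dy": -0.014, "dz": 0.0036, "rx": -1.57, "ry": 0, "rz": 0, "grip": 0.2}, {"dx": 0, "dy": -0.0137, "dz": 0.0044, "rx": -1.57, "ry": 0, "rz": 0, "grip": 0.2}, {"dx": 0, "dy": -0.0135, "dz": 0.0051, "rx": -1.57, "ry": 0, "rz": 0, "grip": 0.2}]}}

```text
time: 5.55
tool_pos: [0.4809, -0.2033, 0.1919]
tcp_rot: [2.945, 0.002, 1.525]
force: [0.9, 0.8, -0.6]
grip_width: 0.0173
grasp_force: 0.7
```

>>> {"name": "apply_moves", "arguments": {"motion": [{"dx": 0, "dy": -0.0132, "dz": 0.0058, "rx": -1.57, "ry": 0, "rz": 0, "grip": 0.2}, {"dx": 0, "dy": -0.0129, "dz": 0.0065, "rx": -1.57, "ry": 0, "rz": 0, "grip": 0.2}, {"dx": 0, "dy": -0.0125, "dz": 0.0072, "rx": -1.57, "ry": 0, "rz": 0, "grip": 0.2}, {"dx": 0, "dy": -0.0121, "dz": 0.0079, "rx": -1.57, "ry": 0, "rz": 0, "grip": 0.2}, {"dx": 0, "dy": -0.0117, "dz": 0.0085, "rx": -1.57, "ry": 0, "rz": 0, "grip": 0.2}, {"dx": 0, "dy": -0.0112, "dz": 0.0091, "rx": -1.57, "ry": 0, "rz": 0, "grip": 0.2}]}}

```text
time: 6.15
tool_pos: [0.4219, -0.2011, 0.1294]
tcp_rot: [2.781, 0.003, 1.525]
force: [2.1, 1.3, -0.4]
grip_width: 0.0173
grasp_force: 0.7
```

```bash
python3 - <<'E'
from h import *
a=camera('top');b=camera('side')
cv2.imwrite('pics/bail1.png',np.vstack([cv2.resize(a['image'][130:280,170:420,::-1],(500,300)),cv2.resize(b['image'][120:270,120:370,::-1],(500,300))]))
E
```

```text
(no output)
```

View pics/bail1.png

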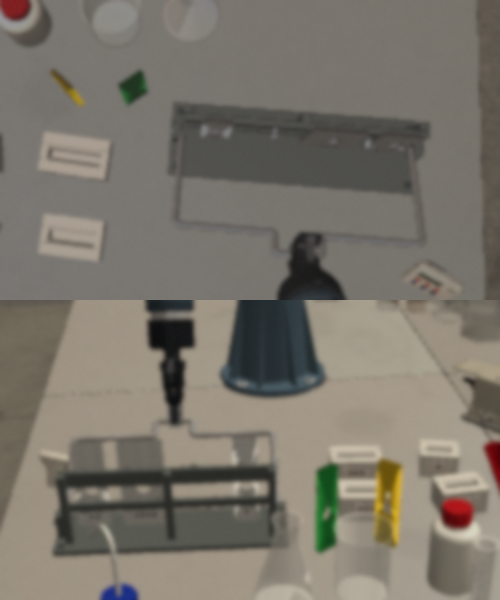

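The bail is following: the top view shows its crossbar well forward of the base. I'll push on to the end stop and watch the force.

>>> {"name": "apply_moves", "arguments": {"motion": [{"dx": 0, "dy": -0.0107, "dz": 0.0097, "rx": -1.57, "ry": 0, "rz": 0, "grip": 0.2}, {"dx": 0, "dy": 0, "dz": 0, "rx": 0, "ry": 0, "rz": 0, "grip": 0.2}]}}

```text
time: 6.45
tool_pos: [0.4189, -0.2033, 0.1195]
tcp_rot: [2.747, 0.006, 1.521]
force: [19.8, -1.1, -2.2]
grip_width: 0.0173
grasp_force: 8.6
```

>>> {"name": "apply_moves", "arguments": {"motion": [{"dx": 0, "dy": -0.004, "dz": 0.004, "rx": 0, "ry": 0, "rz": 0, "grip": 0.2}, {"dx": 0, "dy": 0, "dz": 0, "rx": 0, "ry": 0, "rz": 0, "grip": 0.2}]}}

```text
time: 6.65
tool_pos: [0.4195, -0.2049, 0.1173]
tcp_rot: [2.742, 0.009, 1.521]
force: [21.9, 3.5, 15.1]
grip_width: 0.0172
grasp_force: 12.1
```

The force rose to about 22 N, so the bail is at its stop. I'll back out and look at the lower coupon.

>>> {"name": "apply_moves", "arguments": {"motion": [{"dx": 0, "dy": 0.004, "dz": -0.004, "rx": 0, "ry": 0, "rz": 0, "grip": 0.3}, {"dx": 0, "dy": 0.002, "dz": -0.02, "rx": 0, "ry": 0, "rz": 0, "grip": 0.3}, {"dx": 0, "dy": 0, "dz": -0.04, "rx": 0, "ry": 0, "rz": 0, "grip": 0.3}, {"dx": 0, "dy": 0, "dz": -0.04, "rx": 7.5, "ry": 0, "rz": 0, "grip": 0.3}, {"dx": 0, "dy": 0, "dz": -0.04, "rx": 7.5, "ry": 0, "rz": 0, "grip": 0.3}, {"dx": -0.03, "dy": 0.02, "dz": -0.03, "rx": 7.0, "ry": 0, "rz": 0, "grip": 0.3}, {"dx": -0.04, "dy": 0.02, "dz": 0, "rx": 0, "ry": 0, "rz": 0, "grip": 0.3}, {"dx": 0, "dy": 0, "dz": 0, "rx": 0, "ry": 0, "rz": 0, "grip": 0.3}]}}

```text
time: 7.45
tool_pos: [0.4045, -0.2734, 0.2813]
tcp_rot: [3.14, 0.005, 1.523]
force: [-0.8, 1.4, -0.8]
grip_width: 0.0256
grasp_force: 0.0
```

```bash
python3 - <<'E'
from h import *
c=snap('wrist','w3')
s=read_state(); print(s['time'],np.round(s['tool_pos'],4),np.round(s['tcp_rot'],4))
for q in ['coupon_1_center','bail_loop']:
    for d in find_in('wrist',q): print(q,round(d['conf'],2),np.round(d['at'],3).tolist(),proj(c,d['at']).tolist())
print(go((.48,.2,.36),1.525))
E
```

```text
7.5 [ 0.403  -0.2709  0.2802] [-3.1409e+00  1.7000e-03  1.5232e+00]
coupon_1_center 0.56 [0.591, -0.11, 0.073] [421.6, 19.2]
bail_loop 0.82 [0.449, -0.223, 0.102] [294.0, 134.6]
[[0.4718, 0.0562, -0.0808], [-0.07, -0.01, -0.05]]
```

View pics/w3.png

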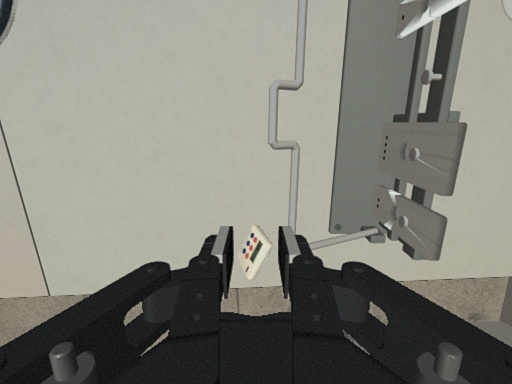

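The bail loop is folded down at (275,115). The coupons are at (420,155) with 3 or 4 dots, at (410,220) with about 2 dots, and the one-dot coupon is at the top right. I'll check the widths and an enlarged crop.

```bash
python3 - <<'E'
from h import *
c=camera('wrist')
cr=lambda y0,y1,x0,x1,f:cv2.resize(c['image'][y0:y1,x0:x1,::-1],None,fx=f,fy=f,interpolation=cv2.INTER_CUBIC)
cv2.imwrite('pics/w3c.png',cr(110,270,360,480,3.5))
A=[atz(c,*p,.165) for p in [(466,123),(452,195)]];B=[atz(c,*p,.165) for p in [(446,214),(437,259)]]
for q in (A,B): print(np.round(q,4).tolist(),np.linalg.norm(q[0]-q[1]),(q[0]+q[1])/2)
print('bail loop',tri(c,(272,115),c,(272,115)) if 0 else atz(c,272,115,.115))
E
```

```text
[[0.582, -0.212, 0.165], [0.5791, -0.2746, 0.165]] 0.06273829016795131 [ 0.58057085 -0.24329537  0.165     ]
[[0.5762, -0.2926, 0.165], [0.5738, -0.3383, 0.165]] 0.045729223041135254 [ 0.57498616 -0.3154282   0.165     ]
bail loop [ 0.42200784 -0.19663181  0.115     ]
```

View pics/w3c.png

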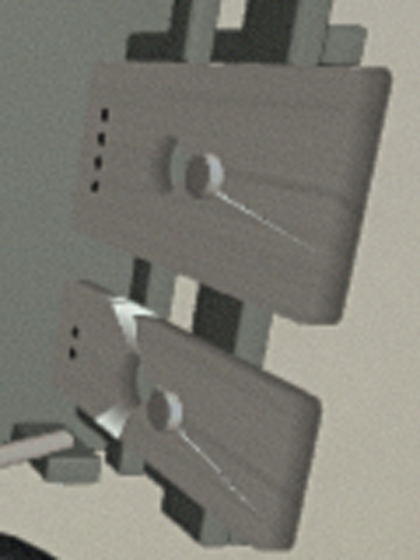

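>>> {"name": "apply_moves", "arguments": {"motion": [{"dx": 0, "dy": 0.005, "dz": -0.03, "rx": 0, "ry": 0, "rz": 0, "grip": 0.3}, {"dx": 0.02, "dy": 0.005, "dz": -0.03, "rx": 0, "ry": 0, "rz": 0, "grip": 0.3}, {"dx": 0.045, "dy": 0.005, "dz": -0.02, "rx": 0, "ry": 0, "rz": 0, "grip": 0.3}, {"dx": 0.045, "dy": 0.005, "dz": 0, "rx": 0, "ry": 0, "rz": 0, "grip": 0.3}, {"dx": 0.045, "dy": 0.005, "dz": 0, "rx": 0, "ry": 0, "rz": 0, "grip": 0.3}, {"dx": 0.045, "dy": 0.005, "dz": 0, "rx": 0, "ry": 0, "rz": 0, "grip": 0.3}, {"dx": 0.045, "dy": 0.005, "dz": 0, "rx": 0, "ry": 0, "rz": 0, "grip": 0.3}, {"dx": 0.045, "dy": 0.005, "dz": 0, "rx": 0, "ry": 0, "rz": 0, "grip": 0.3}, {"dx": 0.045, "dy": 0.005, "dz": 0, "rx": 0, "ry": 0, "rz": 0, "grip": 0.3}, {"dx": 0.045, "dy": 0.005, "dz": 0, "rx": 0, "ry": 0, "rz": 0, "grip": 0.3}, {"dx": 0.045, "dy": 0.005, "dz": 0, "rx": 0, "ry": 0, "rz": 0, "grip": 0.3}, {"dx": 0.03, "dy": 0.005, "dz": 0, "rx": 0, "ry": 0, "rz": 0, "grip": 0.3}, {"dx": 0, "dy": 0, "dz": 0, "rx": 0, "ry": 0, "rz": 0, "grip": 0.3}]}}

```text
time: 8.95
tool_pos: [0.4815, 0.1863, 0.3592]
tcp_rot: [-3.141, -0.001, 1.529]
force: [0.4, -1.0, 0.9]
grip_width: 0.0256
grasp_force: 0.0
```

```bash
python3 - <<'E'
from h import *
c=snap('wrist','w4')
s=read_state(); print(s['time'],np.round(s['tool_pos'],4),np.round(s['tcp_rot'],4))
for q in ['foot_1_slot']:
    for d in find_in('wrist',q): print(q,round(d['conf'],2),np.round(d['at'],3).tolist(),proj(c,d['at']).tolist())
E
```

```text
9.0 [0.4815 0.1845 0.3591] [-3.1411e+00  4.0000e-04  1.5284e+00]
foot_1_slot 0.75 [0.443, 0.238, 0.042] [229.4, 133.3]
```

View pics/w4.png

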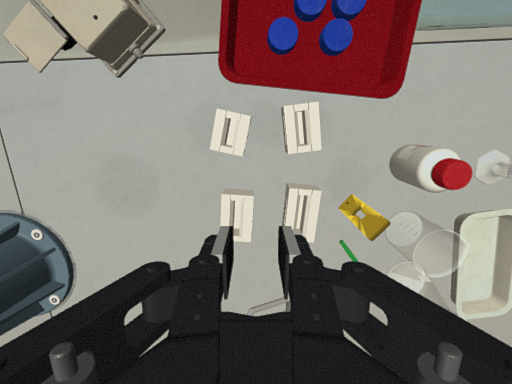

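Coupons confirmed: four dots at y −38, two dots at −114 and one dot at +114; stud +38 is bare. The feet are at (231,132), (302,128), (237,215) and (302,213). I'll crop them for exact corners.

```bash
python3 - <<'E'
from h import *
im=cv2.imread('pics/w4.png')
a=cv2.resize(im[95:250,200:335],None,fx=3.8,fy=3.8,interpolation=cv2.INTER_CUBIC)
for i in range(0,155,20): cv2.line(a,(0,int(i*3.8)),(6,int(i*3.8)),(0,0,255),1)
cv2.imwrite('pics/w4c.png',a)
E
```

```text
(no output)
```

View pics/w4c.png

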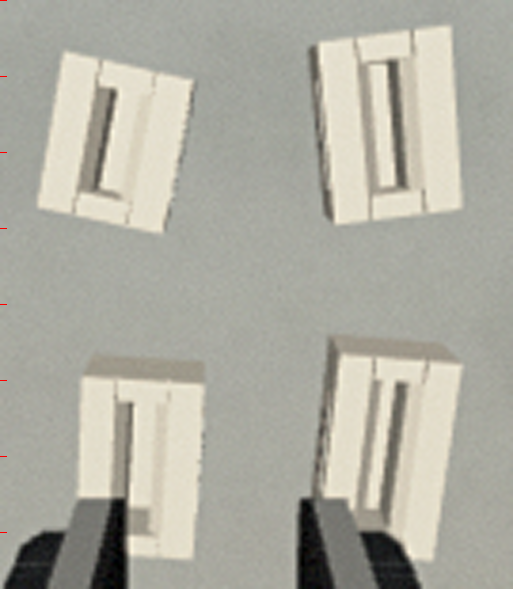

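```bash
python3 - <<'E'
from h import *
c=camera('wrist')
Q=dict(a=[(65,52),(194,80),(164,233),(38,207)],b=[(319,43),(450,27),(462,208),(336,224)],c=[(81,377),(205,383),(192,558)],d=[(341,352),(462,363),(435,560)])
for k,q in Q.items():
    P=np.array([atz(c,200+u/3.8,95+v/3.8,.043)[:2] for u,v in q])
    L=P[1]-P[2]; W=P[1]-P[0]; cen=(P[0]+P[2])/2
    print(k,'len',np.round(np.hypot(*L)*1000,1),'wid',np.round(np.hypot(*W)*1000,1),'center',np.round(cen,4),'len dir deg',np.round(np.degrees(np.arctan2(L[1],L[0])),2),'from width',np.round(np.degrees(np.arctan2(W[1],W[0]))+90,2))
E
```

```text
a len 63.8 wid 53.5 center [0.4447 0.2348] len dir deg 75.72 from width 75.73
b len 73.1 wid 53.2 center [0.5595 0.2368] len dir deg 94.94 from width 94.15
c len 84.2 wid 54.8 center [0.445  0.0913] len dir deg 83.32 from width 84.63
d len 94.3 wid 53.6 center [0.5587 0.0915] len dir deg 83.54 from width 82.18
```

All foot sizes match to 1 mm: a = foot 1 (64), b = foot 2 (74), c = foot 3 (84, unused), d = foot 4 (94). Next I'll go above coupon 1 and look.

>>> {"name": "apply_moves", "arguments": {"motion": [{"dx": -0.034, "dy": 0.014, "dz": 0.0, "rx": 0, "ry": 0, "rz": 0, "grip": 0.35}, {"dx": -0.034, "dy": 0.014, "dz": 0.01, "rx": 0, "ry": 0, "rz": 0, "grip": 0.35}, {"dx": -0.034, "dy": 0.014, "dz": 0.01, "rx": 0, "ry": 0, "rz": 0, "grip": 0.35}, {"dx": -0.034, "dy": 0.014, "dz": 0.01, "rx": 0, "ry": 0, "rz": 0, "grip": 0.35}, {"dx": -0.034, "dy": 0.014, "dz": 0.01, "rx": 0, "ry": 0, "rz": 0, "grip": 0.35}, {"dx": -0.034, "dy": 0.014, "dz": 0.02, "rx": 0, "ry": 0, "rz": 0, "grip": 0.35}, {"dx": -0.034, "dy": 0.014, "dz": 0.02, "rx": 0, "ry": 0, "rz": 0, "grip": 0.35}, {"dx": -0.034, "dy": 0.014, "dz": 0.02, "rx": 0, "ry": 0, "rz": 0, "grip": 0.35}, {"dx": 0, "dy": 0, "dz": 0, "rx": 0, "ry": 0, "rz": 0, "grip": 0.35}]}}

```text
time: 10.0
tool_pos: [0.5805, -0.099, 0.2556]
tcp_rot: [-3.136, 0.0, 1.518]
force: [-0.1, -0.1, -0.5]
grip_width: 0.03
grasp_force: 0.0
```

```bash
python3 - <<'E'
from h import *
c=snap('wrist','w5')
s=read_state(); print(s['time'],np.round(s['tool_pos'],4),np.round(s['tcp_rot'],4))
for q in ['coupon_1_center']:
    for d in find_in('wrist',q): print(q,round(d['conf'],2),np.round(d['at'],3).tolist(),proj(c,d['at']).tolist())
for y in (-.018,.018): print(proj(c,(.585,-.094+y,.165)))
E
```

```text
10.05 [ 0.5807 -0.0969  0.2571] [-3.1377e+00 -7.0000e-04  1.5195e+00]
coupon_1_center 0.88 [0.644, 0.016, 0.114] [320.6, 60.5]
coupon_1_center 0.75 [0.594, -0.09, 0.166] [271.5, 193.3]
coupon_1_center 0.65 [0.637, 0.091, 0.024] [296.7, 7.3]
coupon_1_center 0.23 [0.568, -0.134, 0.009] [248.3, 196.9]
[262.  219.7]
[259.9 177.2]
```

View pics/w5.png

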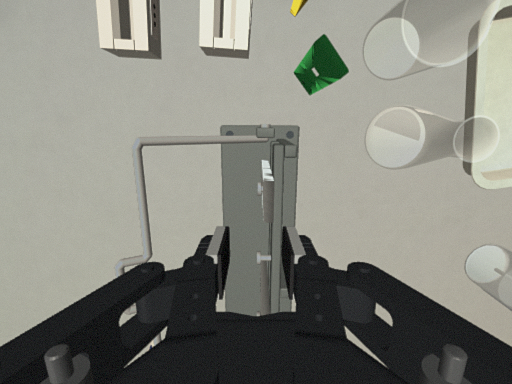

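Coupon 1 shows edge-on at (267,162–222), with the rail right behind it at col 275–283. I'll save pictures and use intensity profiles instead.

```bash
python3 - <<'E'
from h import *
g=cv2.imread('pics/w5.png').mean(2).astype(int)
for r in range(156,230,4): print(r,g[r,254:292].tolist())
E
```

```text
156 [113, 115, 115, 115, 115, 110, 114, 114, 113, 110, 112, 113, 113, 112, 114, 106, 74, 101, 68, 57, 105, 109, 117, 110, 112, 114, 108, 114, 104, 82, 64, 90, 93, 95, 88, 90, 95, 87]
160 [111, 111, 111, 109, 117, 112, 115, 151, 210, 198, 180, 169, 159, 148, 122, 107, 70, 102, 61, 59, 109, 112, 113, 116, 113, 112, 111, 112, 104, 78, 99, 113, 109, 111, 116, 111, 111, 114]
164 [117, 112, 110, 111, 111, 110, 109, 134, 223, 214, 211, 212, 214, 215, 211, 157, 74, 98, 64, 64, 104, 117, 117, 113, 113, 114, 112, 111, 95, 82, 116, 114, 111, 112, 112, 112, 113, 110]
168 [115, 114, 112, 114, 114, 110, 109, 126, 194, 191, 188, 191, 186, 179, 172, 164, 110, 101, 53, 65, 103, 117, 115, 113, 109, 113, 113, 111, 90, 78, 113, 112, 113, 114, 115, 111, 114, 109]
172 [113, 109, 112, 115, 115, 112, 112, 115, 164, 224, 215, 215, 213, 214, 218, 219, 218, 167, 58, 65, 105, 116, 113, 114, 110, 113, 113, 112, 88, 78, 114, 111, 113, 115, 114, 112, 107, 111]
176 [114, 114, 110, 114, 112, 113, 104, 99, 149, 217, 224, 222, 223, 222, 220, 208, 193, 184, 151, 75, 99, 116, 114, 114, 115, 113, 111, 113, 86, 76, 114, 1
[... 1766 characters left out ...]
0, 112, 111, 106, 100, 96, 94, 92, 87, 83, 83, 85, 118, 114, 111, 110, 114, 112, 107, 79, 90, 113, 110, 112, 111, 112, 110, 109, 108, 109]
220 [112, 113, 111, 109, 111, 111, 108, 110, 113, 126, 107, 101, 101, 101, 94, 89, 87, 82, 80, 96, 113, 113, 111, 113, 110, 112, 103, 84, 86, 113, 110, 111, 113, 112, 111, 109, 110, 111]
224 [111, 114, 110, 108, 113, 113, 115, 112, 114, 112, 112, 115, 111, 112, 111, 73, 96, 50, 77, 107, 114, 109, 108, 111, 109, 110, 102, 81, 102, 114, 110, 110, 114, 111, 112, 110, 108, 110]
228 [110, 113, 110, 113, 110, 110, 111, 110, 112, 110, 111, 115, 111, 111, 110, 61, 90, 63, 89, 108, 113, 117, 107, 114, 113, 112, 100, 80, 81, 26, 23, 26, 68, 126, 121, 121, 123, 120]
```

```bash
python3 - <<'E'
from h import *
c=camera('wrist'); s=read_state()
print(np.round(s['tool_pos'],4),np.round(s['tcp_rot'],4))
p=atz(c,269,201.8,.165); print(p, [atz(c,269,r,.165)[:2] for r in (181.5,222.3)])
print(go((p[0],p[1],.154),1.525))
E
```

```text
[ 0.5815 -0.0946  0.2593] [-3.1412e+00 -2.0000e-04  1.5230e+00]
[ 0.59250458 -0.09409614  0.165     ] [array([ 0.59312397, -0.07694032]), array([ 0.5918531 , -0.11214082])]
[[0.001, 0.011, 0.1053], [-0.03, -0.01, -0.12]]
```

>>> {"name": "apply_moves", "arguments": {"motion": [{"dx": 0.0005, "dy": 0.01, "dz": 0.02, "rx": 0, "ry": 0, "rz": 0, "grip": 0.4}, {"dx": 0, "dy": 0, "dz": 0.03, "rx": 0, "ry": 0, "rz": 0, "grip": 0.4}, {"dx": 0, "dy": 0, "dz": 0.005, "rx": 0, "ry": 0, "rz": 0, "grip": 0.4}, {"dx": 0, "dy": 0, "dz": 0, "rx": 0, "ry": 0, "rz": 0, "grip": 0.4}]}}

```text
time: 10.55
tool_pos: [0.5915, -0.0928, 0.2039]
tcp_rot: [-3.14, -0.0, 1.526]
force: [-0.6, -0.2, -0.4]
grip_width: 0.0345
grasp_force: 0.0
```

```bash
python3 - <<'E'
from h import *
c=snap('wrist','w6'); s=read_state()
print(np.round(s['tool_pos'],4),np.round(s['tcp_rot'],4))
print('TCP axis at z.165',proj(c,[*s['tool_pos'][:2],.165]))
g=c['image'].mean(2).astype(int)
for r in range(190,285,6): print(r,g[r,210:310:2].tolist())
E
```

```text
[ 0.5923 -0.0933  0.2052] [3.1410e+00 2.0000e-04 1.5259e+00]
TCP axis at z.165 [256.5 229.5]
190 [111, 113, 113, 111, 115, 112, 109, 113, 114, 115, 114, 114, 112, 116, 113, 115, 113, 113, 113, 114, 155, 222, 219, 223, 223, 191, 62, 106, 112, 111, 109, 115, 87, 113, 115, 113, 113, 112, 113, 114, 113, 82, 177, 169, 174, 173, 171, 174, 173, 171]
196 [116, 113, 111, 115, 113, 113, 117, 113, 113, 114, 114, 115, 111, 115, 113, 114, 116, 112, 111, 110, 199, 189, 162, 134, 106, 80, 49, 108, 116, 113, 112, 112, 80, 114, 111, 114, 112, 112, 116, 111, 112, 91, 178, 170, 171, 173, 171, 174, 173, 173]
202 [114, 114, 114, 113, 111, 112, 114, 117, 115, 112, 115, 110, 114, 112, 114, 114, 111, 106, 118, 112, 205, 220, 221, 222, 225, 227, 62, 105, 114, 114, 111, 108, 83, 114, 113, 110, 113, 114, 111, 112, 111, 96, 175, 171, 171, 169, 173, 172, 174, 173]
208 [115, 112, 111, 113, 109, 113, 111, 114, 114, 113, 113, 112, 115, 114, 111, 110, 109, 169, 169, 127, 100, 95, 88, 89, 86, 94, 69, 106, 117, 113, 110, 110, 76, 115, 108, 111, 114, 114, 110, 113, 112, 105, 174, 173, 171, 171, 173, 171, 171, 171]
214 
[... 2152 characters left out ...]
25]
268 [30, 35, 54, 31, 24, 16, 0, 59, 114, 112, 114, 111, 113, 108, 113, 113, 111, 112, 112, 111, 115, 114, 114, 111, 108, 78, 108, 115, 112, 110, 112, 81, 72, 110, 110, 113, 113, 112, 111, 12, 17, 16, 18, 44, 48, 24, 29, 32, 25, 31]
274 [4, 29, 51, 39, 23, 2, 39, 114, 111, 109, 111, 112, 112, 111, 111, 112, 112, 111, 112, 110, 107, 107, 111, 116, 112, 80, 106, 113, 108, 111, 109, 78, 72, 72, 114, 107, 113, 112, 114, 58, 12, 17, 21, 45, 39, 18, 31, 30, 29, 32]
280 [26, 24, 49, 44, 11, 13, 100, 112, 111, 109, 109, 114, 112, 109, 110, 109, 107, 111, 112, 113, 113, 109, 111, 104, 110, 71, 104, 111, 113, 111, 112, 67, 76, 73, 109, 112, 111, 108, 111, 90, 35, 19, 21, 47, 34, 25, 29, 33, 29, 36]
```

Coupon 1 is centred between the fingers (cols 249–262, fingers 226/286). I'll shift −1.5 mm in x, descend and close.

>>> {"name": "apply_moves", "arguments": {"motion": [{"dx": -0.0015, "dy": 0, "dz": 0.02, "rx": 0, "ry": 0, "rz": 0, "grip": 0.4}, {"dx": 0, "dy": 0, "dz": 0.02, "rx": 0, "ry": 0, "rz": 0, "grip": 0.4}, {"dx": 0, "dy": 0, "dz": 0.011, "rx": 0, "ry": 0, "rz": 0, "grip": 0.4}, {"dx": 0, "dy": 0, "dz": 0, "rx": 0, "ry": 0, "rz": 0, "grip": 0.2}, {"dx": 0, "dy": 0, "dz": 0, "rx": 0, "ry": 0, "rz": 0, "grip": 0.0}, {"dx": 0, "dy": 0, "dz": 0, "rx": 0, "ry": 0, "rz": 0, "grip": 0.0}, {"dx": 0, "dy": 0, "dz": 0, "rx": 0, "ry": 0, "rz": 0, "grip": 0.0}, {"dx": 0, "dy": 0, "dz": 0, "rx": 0, "ry": 0, "rz": 0, "grip": 0.0}]}}

```text
time: 11.4
tool_pos: [0.5925, -0.0955, 0.1539]
tcp_rot: [3.141, 0.0, 1.525]
force: [-2.4, 1.4, 4.4]
grip_width: 0.0068
grasp_force: 62.3
```

>>> {"name": "apply_moves", "arguments": {"motion": [{"dx": 0, "dy": 0, "dz": -0.01, "rx": 0, "ry": 0, "rz": 0, "grip": 0.0}, {"dx": 0, "dy": 0, "dz": -0.01, "rx": 0, "ry": 0, "rz": 0, "grip": 0.0}, {"dx": 0, "dy": 0, "dz": -0.009, "rx": 0, "ry": 0, "rz": 0, "grip": 0.0}, {"dx": 0, "dy": 0, "dz": 0, "rx": 0, "ry": 0, "rz": 0, "grip": 0.0}]}}

```text
time: 11.8
tool_pos: [0.5926, -0.0956, 0.1837]
tcp_rot: [3.14, 0.001, 1.525]
force: [-1.0, -0.5, -0.4]
grip_width: 0.0071
grasp_force: 61.9
```

>>> {"name": "apply_moves", "arguments": {"motion": [{"dx": 0, "dy": -0.004, "dz": 0, "rx": 0, "ry": 0, "rz": 0, "grip": 0.0}, {"dx": 0, "dy": -0.004, "dz": 0, "rx": 0, "ry": 0, "rz": 0, "grip": 0.0}, {"dx": 0, "dy": 0, "dz": 0, "rx": 0, "ry": 0, "rz": 0, "grip": 0.0}]}}

```text
time: 12.1
tool_pos: [0.5834, -0.0948, 0.1813]
tcp_rot: [-3.14, -0.0, 1.525]
force: [-1.0, -0.4, -1.0]
grip_width: 0.0074
grasp_force: 61.6
```

Drawn 8 mm with no force. I'll draw the rest, raise it and carry it towards foot 1.

>>> {"name": "apply_moves", "arguments": {"motion": [{"dx": 0, "dy": -0.006, "dz": 0, "rx": 0, "ry": 0, "rz": 0, "grip": 0.0}, {"dx": 0, "dy": -0.006, "dz": 0, "rx": 0, "ry": 0, "rz": 0, "grip": 0.0}, {"dx": 0, "dy": -0.006, "dz": 0, "rx": 0, "ry": 0, "rz": 0, "grip": 0.0}, {"dx": 0, "dy": -0.003, "dz": 0, "rx": 0, "ry": 0, "rz": 0, "grip": 0.0}, {"dx": 0, "dy": 0, "dz": -0.02, "rx": 0, "ry": 0, "rz": 0, "grip": 0.0}, {"dx": 0, "dy": 0, "dz": -0.025, "rx": 0, "ry": 0, "rz": 0, "grip": 0.0}, {"dx": 0, "dy": 0, "dz": -0.025, "rx": 0, "ry": 0, "rz": 0, "grip": 0.0}, {"dx": 0, "dy": 0, "dz": -0.025, "rx": 0, "ry": 0, "rz": 0, "grip": 0.0}, {"dx": 0, "dy": 0, "dz": 0, "rx": 0, "ry": 0, "rz": 0, "grip": 0.0}]}}

```text
time: 13.0
tool_pos: [0.565, -0.0948, 0.2812]
tcp_rot: [3.135, 0.002, 1.525]
force: [0.4, -0.1, -0.2]
grip_width: 0.0069
grasp_force: 61.9
```

```bash
python3 - <<'E'
from h import *
print(go((.4447,.2348,.275),np.radians(75.7)))
print(read_state()['force'])
E
```

```text
[[0.3237, -0.1353, 0.0044], [0.41, 0.1, 11.68]]
[ 0.43229765 -0.11104046 -0.22299203]
```

>>> {"name": "apply_moves", "arguments": {"motion": [{"dx": 0.03, "dy": -0.014, "dz": 0, "rx": 0, "ry": 0, "rz": 2, "grip": 0.0}, {"dx": 0.035, "dy": -0.014, "dz": 0, "rx": 0, "ry": 0, "rz": 2, "grip": 0.0}, {"dx": 0.035, "dy": -0.014, "dz": 0, "rx": 0, "ry": 0, "rz": 2, "grip": 0.0}, {"dx": 0.035, "dy": -0.014, "dz": 0, "rx": 0, "ry": 0, "rz": 2, "grip": 0.0}, {"dx": 0.035, "dy": -0.014, "dz": 0, "rx": 0, "ry": 0, "rz": 2, "grip": 0.0}, {"dx": 0.03, "dy": -0.014, "dz": 0, "rx": 0, "ry": 0, "rz": 1.7, "grip": 0.0}, {"dx": 0, "dy": 0, "dz": 0, "rx": 0, "ry": 0, "rz": 0, "grip": 0.0}, {"dx": 0, "dy": 0, "dz": 0, "rx": 0, "ry": 0, "rz": 0, "grip": 0.0}]}}

```text
time: 13.8
tool_pos: [0.5059, 0.1154, 0.2759]
tcp_rot: [-3.14, 0.001, 1.323]
force: [0.2, -0.4, -1.7]
grip_width: 0.0068
grasp_force: 61.8
```

```bash
cat >> h.py <<'E'
def feet(c,th=175):
    m=(c['image'].min(2)>th).astype(np.uint8); m=cv2.morphologyEx(m,cv2.MORPH_OPEN,np.ones((3,3)))
    n,l,st,ce=cv2.connectedComponentsWithStats(m); out=[]
    for i in range(1,n):
        if st[i,4]<200: continue
        ys,xs=np.where(l==i); P=np.array([atz(c,x,y,.043)[:2] for x,y in zip(xs,ys)])*1000
        (x,y),(w,h),a=cv2.minAreaRect(P.astype(np.float32))
        if w>h: w,h,a=h,w,a+90
        # a: angle of the w side; length dir = a+90
        L=(a+90)%180
        if 40<w<70 and 50<h<110: out.append(np.round([x,y,w,h,L],1).tolist()+np.round(ce[i]).tolist())
    return out
E
python3 - <<'E'
from h import *
s=read_state();print(s['time'],np.round(s['tool_pos'],4),np.round(s['tcp_rot'],3))
c=snap('wrist','w7')
for th in (150,175,195): print(th); [print(f) for f in feet(c,th)]
im=c['image'].min(2); print(im[90:260:10,180:360:10])
E
```

```text
13.8 [0.5059 0.1154 0.2759] [-3.140e+00  1.000e-03  1.323e+00]
150
[733.1, 60.3, 60.4, 61.6, 165.8, 431.0, 171.0]
175
[777.3, 179.6, 50.3, 64.5, 73.6, 457.0, 66.0]
[753.0, -48.6, 50.9, 66.4, 0.7, 450.0, 242.0]
195
[[ 64 185 201 160 151 156 154 151 202 166 202 137 157 155 157 157 152 152]
 [ 62 183 203 162 156 155 155 155 153 118 152 157 154 155 156 156 152 148]
 [201 195 201 159 154 158 158 156 154 153 156 157 155 152 152 152 147 149]
 [156 160 160 159 155 156 162 153 158 157 157 153 154 157 155 148 149 147]
 [158 157 158 157 155 159 157 157 152 155 157 156 158 155 149 151 146 151]
 [153 155 157 158 160 158 157 155 155 154 161 157 139 138 156 145 150 153]
 [155 156 156 154 157 155 157 158 155 154 195 196 194 201 153 150 150  22]
 [157 152 157 161 155 157 157 156 158 152 196 200 182 198 153 154 157  26]
 [160 158 178 202 201 194 155 154 154 159 199 158 183 196 152 155 152 152]
 [155 155 201  63 181 199 157 170 150 159 198 130 145 196 154 153 150 150]
 [158 154 198 105 175 199 155 188 179 156 199 134  98 197 152 154 156 153]
 [155 156 193 138 197 198 157 198 202 155 198 132 116 197 151 153 157 154]
 [157 157 197 133 201 203  85 196 206 154 200 192 197 193 151 151 155 149]
 [155 157 190 195 148 198  87 201 153 153 158 154 157 155 154 151 154 152]
 [154 156 153 154 153 154 107 124 182 107 154 154 152 154 152 152 154 153]
 [160 154 156 152 154  25 110  96  80 109  29 157 152 155 154 153 152 154]
 [153 150 151 155  48  30 109 104  81 105  25  23 154 146  71 103  75  94]]
```

```bash
sed -i 's/m=cv2.morphologyEx(m,cv2.MORPH_OPEN,np.ones((3,3)))/m=cv2.morphologyEx(m,cv2.MORPH_CLOSE,np.ones((7,7)))/' h.py
python3 - <<'E'
from h import *
c=camera('wrist')
for th in (170,182): print(th); [print(f) for f in feet(c,th)]
E
```

```text
170
[557.9, 241.2, 55.0, 74.4, 94.8, 271.0, 61.0]
[779.3, 177.5, 56.8, 66.2, 82.0, 456.0, 66.0]
[444.3, 239.0, 57.0, 63.3, 75.7, 181.0, 88.0]
[556.7, 95.4, 55.3, 94.5, 82.9, 296.0, 176.0]
[444.2, 95.3, 53.9, 84.4, 83.8, 215.0, 197.0]
182
[557.9, 241.4, 54.0, 74.0, 95.1, 270.0, 62.0]
[779.0, 179.1, 52.1, 63.5, 78.3, 457.0, 64.0]
[443.1, 239.2, 53.3, 63.5, 75.4, 181.0, 88.0]
[557.3, 95.4, 53.3, 93.4, 82.9, 296.0, 176.0]
[444.3, 95.4, 53.7, 83.4, 83.9, 215.0, 196.0]
[777.0, -44.0, 50.9, 101.0, 7.8, 456.0, 238.0]
```

```bash
python3 - <<'E'
from h import *
c=snap('top','t2')
for th in (150,165,): print(th); [print(f) for f in feet(c,th)]
print(go((.4443,.237,.200),np.radians(75.6)))
E
```

```text
150
165
[[0.1037, -0.0909, 0.0764], [-0.05, 0.03, 0.02]]
```

>>> {"name": "apply_moves", "arguments": {"motion": [{"dx": 0.026, "dy": -0.0228, "dz": 0, "rx": 0, "ry": 0, "rz": 0, "grip": 0.0}, {"dx": 0.026, "dy": -0.0228, "dz": 0, "rx": 0, "ry": 0, "rz": 0, "grip": 0.0}, {"dx": 0.026, "dy": -0.0228, "dz": 0.01, "rx": 0, "ry": 0, "rz": 0, "grip": 0.0}, {"dx": 0.026, "dy": -0.0225, "dz": 0.02, "rx": 0, "ry": 0, "rz": 0, "grip": 0.0}, {"dx": 0, "dy": 0, "dz": 0.025, "rx": 0, "ry": 0, "rz": 0, "grip": 0.0}, {"dx": 0, "dy": 0, "dz": 0.021, "rx": 0, "ry": 0, "rz": 0, "grip": 0.0}, {"dx": 0, "dy": 0, "dz": 0, "rx": 0, "ry": 0, "rz": 0, "grip": 0.0}]}}

```text
time: 14.65
tool_pos: [0.4424, 0.237, 0.1977]
tcp_rot: [-3.136, 0.003, 1.32]
force: [-0.1, -0.6, -1.6]
grip_width: 0.0072
grasp_force: 61.6
```

```bash
python3 - <<'E'
from h import *
c=snap('wrist','w8')
s=read_state();print(s['time'],np.round(s['tool_pos'],4),np.round(s['tcp_rot'],3))
f=feet(c,175); print(f)
Rt=R.from_euler('xyz',s['tcp_rot'])
print('bottom +x corners',[proj(c,Rt.apply([.018,t,.129])+s['tool_pos']).tolist() for t in (-.004,.004)])
a=c['image'][130:310,180:330,::-1]
cv2.imwrite('pics/w8c.png',cv2.resize(a,None,fx=3.3,fy=3.3,interpolation=cv2.INTER_CUBIC))
E
```

```text
14.7 [0.4436 0.2372 0.1996] [-3.138e+00  2.000e-03  1.320e+00]
[[556.6, 247.1, 57.7, 91.8, 94.6, 364.0, 153.0], [276.2, 295.2, 42.3, 64.5, 108.1, 90.0, 173.0], [556.8, 107.4, 58.8, 70.8, 82.4, 387.0, 262.0]]
bottom +x corners [[252.3, 174.5], [260.8, 174.5]]
```

View pics/w8c.png

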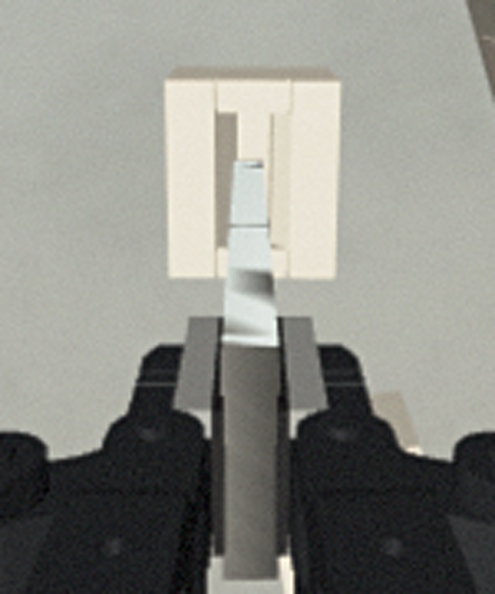

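The foot's top face spans crop (165–341, 80–277), with slot ends at rows 113 and 248. The coupon's lower edge is at (235–265, 160), aligned in width; I'll compute the lengthwise offset.

```bash
cat >> h.py <<'E'
def rel(c,foot,edge,half,zb):
    "tool-frame offset from coupon bottom centre to foot centre"
    Rt=R.from_euler('xyz',read_state()['tcp_rot'])
    pf=atz(c,*foot,.043); pe=atz(c,*edge,zb)
    d=Rt.inv().apply(pf-pe)*1000; print('foot',pf,'edge',pe); return np.round([d[0]+half,d[1]],1)
E
python3 - <<'E'
from h import *
c=camera('wrist'); s=read_state(); print(s['tool_pos'])
print(rel(c,(256.6,184.3),(255.8,178.5),18,s['tool_pos'][2]-.129))
E
```

```text
[0.4446646  0.23748253 0.20103686]
foot [0.4453367  0.23925471 0.043     ] edge [0.44755154 0.25120866 0.07203686]
[5.9 0.9]
```

>>> {"name": "apply_moves", "arguments": {"motion": [{"dx": 0.003, "dy": 0.001, "dz": 0.005, "rx": 0, "ry": 0, "rz": 0, "grip": 0.0}, {"dx": 0.003, "dy": 0, "dz": 0.01, "rx": 0, "ry": 0, "rz": 0, "grip": 0.0}, {"dx": 0, "dy": 0, "dz": 0, "rx": 0, "ry": 0, "rz": 0, "grip": 0.0}, {"dx": 0, "dy": 0, "dz": 0, "rx": 0, "ry": 0, "rz": 0, "grip": 0.0}]}}

```text
time: 15.15
tool_pos: [0.4465, 0.2438, 0.1857]
tcp_rot: [-3.141, 0.0, 1.321]
force: [0.1, 0.0, -1.2]
grip_width: 0.0072
grasp_force: 61.7
```

```bash
python3 - <<'E'
from h import *
c=snap('wrist','w9')
s=read_state();print(s['time'],np.round(s['tool_pos'],4),np.round(s['tcp_rot'],3))
g=c['image'].min(2)
print('cols 248-264 by row'); 
for r in range(148,222,2): print(r,g[r,226:290:4].tolist())
E
```

```text
15.2 [0.4467 0.2438 0.186 ] [-3.141  0.     1.321]
cols 248-264 by row
148 [173, 174, 177, 175, 174, 173, 177, 174, 178, 177, 173, 172, 175, 170, 166, 169]
150 [172, 172, 176, 176, 175, 174, 175, 177, 176, 174, 175, 177, 171, 171, 170, 167]
152 [172, 173, 175, 178, 175, 178, 174, 176, 170, 177, 178, 173, 173, 174, 172, 172]
154 [172, 176, 173, 174, 172, 174, 174, 175, 176, 175, 174, 175, 175, 168, 171, 166]
156 [172, 168, 172, 174, 176, 173, 177, 177, 172, 171, 175, 174, 172, 171, 168, 169]
158 [169, 156, 165, 168, 164, 166, 164, 162, 166, 166, 168, 165, 165, 169, 170, 166]
160 [170, 146, 143, 145, 147, 143, 150, 142, 146, 148, 148, 149, 147, 157, 171, 166]
162 [167, 143, 141, 144, 154, 145, 143, 144, 146, 143, 141, 145, 148, 145, 168, 169]
164 [221, 222, 225, 222, 205, 205, 201, 209, 207, 213, 207, 208, 204, 207, 168, 171]
166 [209, 221, 219, 222, 223, 216, 223, 222, 221, 220, 222, 220, 219, 219, 164, 167]
168 [209, 218, 217, 219, 218, 218, 220, 220, 219, 219, 221, 219, 220, 221, 165, 167]
170 [214, 219, 221, 219, 219, 220, 218, 219, 219, 219, 221, 220, 219, 219, 168, 171]
172 [211,
[... 1415 characters left out ...]
 217, 223, 175, 174]
206 [177, 219, 218, 214, 145, 144, 222, 221, 224, 202, 218, 218, 219, 221, 175, 176]
208 [175, 220, 217, 220, 143, 137, 225, 223, 224, 215, 217, 218, 219, 217, 173, 173]
210 [175, 219, 215, 218, 145, 144, 221, 225, 229, 215, 217, 217, 219, 215, 172, 174]
212 [175, 217, 219, 219, 145, 143, 206, 159, 148, 175, 219, 219, 217, 215, 172, 176]
214 [180, 221, 216, 218, 145, 145, 204, 162, 117, 127, 217, 220, 220, 217, 172, 173]
216 [177, 217, 220, 218, 183, 207, 199, 159, 124, 109, 219, 217, 218, 216, 174, 173]
218 [173, 218, 218, 219, 187, 218, 215, 174, 137, 120, 212, 217, 218, 219, 175, 173]
220 [174, 217, 218, 218, 184, 218, 221, 220, 189, 153, 218, 216, 218, 217, 173, 174]
```

```bash
python3 - <<'E'
from h import *
c=camera('wrist'); s=read_state(); g=c['image'].min(2)
print(g[194,222:290].tolist()); print(g[177,240:272].tolist()); print(g[183,240:272].tolist())
print(rel(c,(253.5,194.5),(256,178.7),18,s['tool_pos'][2]-.129))
E
```

```text
[167, 168, 168, 172, 196, 220, 222, 220, 218, 217, 221, 218, 219, 215, 215, 218, 216, 221, 217, 181, 145, 142, 146, 145, 139, 122, 191, 223, 219, 217, 219, 217, 219, 219, 220, 221, 220, 216, 219, 202, 203, 202, 202, 217, 217, 218, 217, 218, 220, 218, 218, 219, 219, 216, 219, 219, 220, 214, 177, 175, 172, 175, 172, 176, 175, 173, 174, 176]
[219, 161, 143, 145, 145, 147, 139, 122, 190, 221, 220, 213, 215, 211, 213, 215, 214, 215, 210, 182, 205, 209, 205, 204, 205, 211, 218, 220, 217, 220, 216, 219]
[218, 163, 141, 148, 146, 143, 136, 120, 189, 223, 221, 217, 216, 213, 216, 218, 218, 216, 216, 218, 205, 206, 206, 205, 202, 215, 219, 220, 217, 220, 219, 218]
foot [0.44392243 0.23953173 0.043     ] edge [0.45105561 0.25747244 0.0571305 ]
[-1.1 -2.5]
```

>>> {"name": "apply_moves", "arguments": {"motion": [{"dx": -0.001, "dy": -0.0025, "dz": 0, "rx": 0, "ry": 0, "rz": 0, "grip": 0.0}, {"dx": 0, "dy": 0, "dz": 0.008, "rx": 0, "ry": 0, "rz": 0, "grip": 0.0}, {"dx": 0, "dy": 0, "dz": 0.008, "rx": 0, "ry": 0, "rz": 0, "grip": 0.0}, {"dx": 0, "dy": 0, "dz": 0.006, "rx": 0, "ry": 0, "rz": 0, "grip": 0.0}, {"dx": 0, "dy": 0, "dz": 0, "rx": 0, "ry": 0, "rz": 0, "grip": 0.0}]}}

```text
time: 15.75
tool_pos: [0.443, 0.2432, 0.1624]
tcp_rot: [-3.139, 0.001, 1.321]
force: [0.1, -0.2, -1.0]
grip_width: 0.0071
grasp_force: 61.7
```

>>> {"name": "apply_moves", "arguments": {"motion": [{"dx": 0, "dy": 0, "dz": 0.005, "rx": 0, "ry": 0, "rz": 0, "grip": 0.0}, {"dx": 0, "dy": 0, "dz": 0.005, "rx": 0, "ry": 0, "rz": 0, "grip": 0.0}, {"dx": 0, "dy": 0, "dz": 0.005, "rx": 0, "ry": 0, "rz": 0, "grip": 0.0}, {"dx": 0, "dy": 0, "dz": 0, "rx": 0, "ry": 0, "rz": 0, "grip": 0.0}]}}

```text
time: 16.15
tool_pos: [0.4434, 0.2433, 0.148]
tcp_rot: [-3.14, 0.001, 1.321]
force: [-0.1, 0.5, -0.5]
grip_width: 0.0073
grasp_force: 61.7
```

It is 24 mm into the slot with no force. I'll finish the descent.

>>> {"name": "apply_moves", "arguments": {"motion": [{"dx": 0, "dy": 0, "dz": 0.005, "rx": 0, "ry": 0, "rz": 0, "grip": 0.0}, {"dx": 0, "dy": 0, "dz": 0.004, "rx": 0, "ry": 0, "rz": 0, "grip": 0.0}, {"dx": 0, "dy": 0, "dz": 0.002, "rx": 0, "ry": 0, "rz": 0, "grip": 0.0}, {"dx": 0, "dy": 0, "dz": 0, "rx": 0, "ry": 0, "rz": 0, "grip": 0.0}]}}

```text
time: 16.55
tool_pos: [0.4437, 0.2434, 0.1375]
tcp_rot: [-3.141, 0.0, 1.321]
force: [-0.4, 0.1, -1.7]
grip_width: 0.0075
grasp_force: 61.7
```

>>> {"name": "apply_moves", "arguments": {"motion": [{"dx": 0, "dy": 0, "dz": 0.001, "rx": 0, "ry": 0, "rz": 0, "grip": 0.0}, {"dx": 0, "dy": 0, "dz": 0.001, "rx": 0, "ry": 0, "rz": 0, "grip": 0.0}, {"dx": 0, "dy": 0, "dz": 0, "rx": 0, "ry": 0, "rz": 0, "grip": 0.0}]}}

```text
time: 16.85
tool_pos: [0.4444, 0.2436, 0.1371]
tcp_rot: [3.141, -0.0, 1.321]
force: [-2.8, -1.0, 6.0]
grip_width: 0.0076
grasp_force: 62.9
```

>>> {"name": "apply_moves", "arguments": {"motion": [{"dx": 0, "dy": 0, "dz": 0, "rx": 0, "ry": 0, "rz": 0, "grip": 0.3}, {"dx": 0, "dy": 0, "dz": 0, "rx": 0, "ry": 0, "rz": 0, "grip": 0.35}, {"dx": 0, "dy": 0, "dz": 0, "rx": 0, "ry": 0, "rz": 0, "grip": 0.35}, {"dx": 0, "dy": 0, "dz": -0.02, "rx": 0, "ry": 0, "rz": 0, "grip": 0.35}, {"dx": 0, "dy": 0, "dz": -0.04, "rx": 0, "ry": 0, "rz": 0, "grip": 0.35}, {"dx": 0, "dy": 0, "dz": -0.04, "rx": 0, "ry": 0, "rz": 0, "grip": 0.35}, {"dx": 0, "dy": 0, "dz": -0.03, "rx": 0, "ry": 0, "rz": -6, "grip": 0.35}, {"dx": 0, "dy": 0, "dz": 0, "rx": 0, "ry": 0, "rz": -5.7, "grip": 0.35}, {"dx": 0, "dy": 0, "dz": 0, "rx": 0, "ry": 0, "rz": 0, "grip": 0.35}]}}

```text
time: 17.75
tool_pos: [0.4445, 0.2436, 0.267]
tcp_rot: [3.14, -0.001, 1.526]
force: [0.2, 0.2, -0.9]
grip_width: 0.0299
grasp_force: 0.0
```

```bash
python3 - <<'E'
from h import *
print(go((.582,-.323,.235),1.525))
c=snap('wrist','w10'); [print(f) for f in feet(c,175)]
E
```

```text
[[-0.5599, 0.1627, 0.0319], [0.11, -0.04, 0.05]]
```

>>> {"name": "apply_moves", "arguments": {"motion": [{"dx": -0.04, "dy": 0.01, "dz": 0, "rx": 0, "ry": 0, "rz": 0, "grip": 0.4}, {"dx": -0.04, "dy": 0.01, "dz": 0, "rx": 0, "ry": 0, "rz": 0, "grip": 0.4}, {"dx": -0.04, "dy": 0.011, "dz": 0, "rx": 0, "ry": 0, "rz": 0, "grip": 0.4}, {"dx": -0.04, "dy": 0.011, "dz": 0, "rx": 0, "ry": 0, "rz": 0, "grip": 0.4}, {"dx": -0.04, "dy": 0.012, "dz": 0, "rx": 0, "ry": 0, "rz": 0, "grip": 0.4}, {"dx": -0.04, "dy": 0.012, "dz": 0, "rx": 0, "ry": 0, "rz": 0, "grip": 0.4}, {"dx": -0.04, "dy": 0.012, "dz": 0, "rx": 0, "ry": 0, "rz": 0, "grip": 0.4}, {"dx": -0.04, "dy": 0.012, "dz": 0, "rx": 0, "ry": 0, "rz": 0, "grip": 0.4}, {"dx": -0.04, "dy": 0.012, "dz": 0, "rx": 0, "ry": 0, "rz": 0, "grip": 0.4}, {"dx": -0.04, "dy": 0.012, "dz": 0, "rx": 0, "ry": 0, "rz": 0, "grip": 0.4}, {"dx": -0.04, "dy": 0.012, "dz": 0, "rx": 0, "ry": 0, "rz": 0, "grip": 0.4}, {"dx": -0.04, "dy": 0.012, "dz": 0, "rx": 0, "ry": 0, "rz": 0, "grip": 0.4}, {"dx": -0.04, "dy": 0.012, "dz": 0.015, "rx": 0, "ry": 0, "rz": 0, "grip": 0.4}, {"dx": -0.04, "dy": 0.012, "dz": 0.015, "rx": 0, "ry": 0, "rz": 0, "grip": 0.4}, {"dx": 0, "dy": 0, "dz": 0, "rx": 0, "ry": 0, "rz": 0, "grip": 0.4}, {"dx": 0, "dy": 0, "dz": 0, "rx": 0, "ry": 0, "rz": 0, "grip": 0.4}]}}

```text
time: 19.4
tool_pos: [0.5791, -0.3236, 0.2328]
tcp_rot: [-3.137, -0.003, 1.521]
force: [-0.0, -0.2, -0.5]
grip_width: 0.0342
grasp_force: 0.0
```

```bash
cat >> h.py <<'E'
def look(f):
    c=snap('wrist',f); s=read_state(); print(round(s['time'],2),np.round(s['tool_pos'],4),np.round(s['tcp_rot'],4)); print('TCP axis at z.165',proj(c,[*s['tool_pos'][:2],.165]),'at .19',proj(c,[*s['tool_pos'][:2],.19]))
    return c,s,c['image'].mean(2).astype(int)
E
python3 - <<'E'
from h import *
c,s,g=look('w11')
for r in range(164,272,6): print(r,g[r,222:300:2].tolist())
E
```

```text
19.45 [ 0.5796 -0.3228  0.2342] [-3.1390e+00 -2.2000e-03  1.5229e+00]
TCP axis at z.165 [256.2 213.3] at .19 [256.1 225.7]
164 [117, 117, 120, 116, 118, 119, 120, 118, 119, 118, 119, 117, 118, 120, 115, 107, 108, 112, 109, 93, 95, 124, 123, 112, 113, 85, 117, 116, 116, 118, 113, 116, 116, 115, 90, 179, 170, 175, 173]
170 [118, 121, 118, 124, 120, 120, 119, 120, 117, 113, 115, 117, 119, 116, 114, 99, 87, 76, 74, 92, 102, 121, 117, 117, 115, 79, 119, 118, 120, 116, 116, 119, 118, 116, 92, 174, 172, 172, 169]
176 [115, 119, 117, 119, 117, 116, 115, 117, 116, 116, 116, 119, 118, 114, 116, 100, 95, 84, 77, 86, 101, 123, 115, 116, 111, 82, 117, 116, 116, 118, 117, 113, 116, 113, 94, 175, 171, 173, 172]
182 [119, 116, 116, 114, 115, 115, 119, 115, 117, 117, 116, 117, 117, 120, 107, 99, 91, 86, 84, 65, 104, 117, 116, 113, 111, 78, 118, 119, 114, 113, 114, 114, 113, 113, 105, 175, 174, 172, 173]
188 [118, 116, 116, 114, 117, 113, 113, 115, 115, 117, 119, 115, 117, 118, 103, 99, 88, 87, 84, 58, 111, 115, 113, 116, 116, 80, 117, 115, 117, 117, 113, 111, 114, 110, 119, 173, 169, 173, 174]
194 [1
[... 1762 characters left out ...]
 170, 169, 172, 169, 169, 171, 173, 171, 174, 170, 174, 176, 170, 168, 173, 176, 174, 175, 174, 175, 36, 18, 19, 19, 26, 34, 128]
254 [22, 16, 114, 177, 173, 173, 172, 171, 174, 172, 169, 172, 171, 171, 171, 175, 168, 170, 176, 170, 171, 171, 172, 170, 171, 169, 172, 169, 172, 171, 174, 168, 19, 9, 20, 16, 11, 24, 39]
260 [9, 3, 151, 172, 171, 170, 169, 169, 169, 172, 171, 167, 170, 166, 170, 174, 171, 168, 167, 165, 171, 170, 174, 171, 170, 173, 170, 172, 171, 175, 172, 171, 36, 13, 24, 27, 17, 46, 52]
266 [18, 60, 177, 168, 172, 171, 172, 169, 168, 167, 169, 169, 168, 171, 167, 170, 171, 167, 168, 168, 169, 172, 169, 169, 166, 168, 172, 171, 169, 171, 168, 172, 169, 16, 16, 16, 21, 50, 49]
```

>>> {"name": "apply_moves", "arguments": {"motion": [{"dx": -0.001, "dy": -0.0005, "dz": 0.02, "rx": 0, "ry": 0, "rz": 0, "grip": 0.4}, {"dx": 0, "dy": 0, "dz": 0.02, "rx": 0, "ry": 0, "rz": 0, "grip": 0.4}, {"dx": 0, "dy": 0, "dz": 0.0, "rx": 0, "ry": 0, "rz": 0, "grip": 0.4}, {"dx": 0, "dy": 0, "dz": 0.0, "rx": 0, "ry": 0, "rz": 0, "grip": 0.4}]}}

```text
time: 19.85
tool_pos: [0.5798, -0.3231, 0.1965]
tcp_rot: [-3.141, -0.0, 1.526]
force: [0.3, -0.2, -0.2]
grip_width: 0.034
grasp_force: 0.0
```

```bash
python3 - <<'E'
from h import *
c,s,g=look('w12')
for r in (190,200,210,220,250,270): print(r,g[r,222:294].tolist())
print('col253',g[170:290:2,253].tolist()); print('col257',g[170:290:2,257].tolist())
E
```

```text
19.9 [ 0.5802 -0.3237  0.1974] [3.1406e+00 9.0000e-04 1.5257e+00]
TCP axis at z.165 [255.9 234.4] at .19 [256.  253.6]
190 [120, 120, 119, 120, 121, 118, 117, 122, 117, 117, 117, 119, 118, 116, 116, 119, 117, 121, 117, 118, 119, 116, 113, 119, 118, 117, 106, 102, 99, 100, 95, 94, 89, 89, 83, 82, 76, 77, 70, 78, 104, 113, 116, 118, 115, 114, 116, 115, 114, 112, 96, 80, 81, 116, 116, 116, 114, 114, 116, 118, 116, 115, 111, 115, 119, 118, 114, 118, 114, 93, 101, 175]
200 [113, 117, 120, 116, 116, 114, 117, 117, 115, 120, 118, 118, 117, 116, 120, 116, 118, 116, 115, 118, 113, 113, 117, 115, 113, 110, 106, 98, 100, 98, 96, 89, 88, 89, 93, 85, 82, 73, 65, 92, 109, 119, 117, 114, 116, 114, 112, 115, 114, 113, 93, 76, 93, 116, 114, 116, 115, 116, 117, 115, 120, 114, 118, 116, 114, 111, 114, 112, 111, 85, 106, 178]
210 [116, 112, 117, 113, 114, 114, 115, 113, 116, 116, 119, 116, 114, 118, 117, 118, 114, 116, 116, 149, 167, 170, 176, 166, 119, 104, 105, 100, 95, 97, 91, 94, 88, 86, 81, 80, 84, 101, 109, 97, 106, 113, 119, 113, 111, 117, 117, 113, 115, 110, 90, 71, 80, 90, 102, 112, 117, 114, 1
[... 911 characters left out ...]
74, 174, 174, 171, 176, 169, 172, 174, 170, 173, 167, 172, 171, 172, 175, 172, 169, 175, 172, 174, 171, 175, 172, 174, 173, 170, 177, 172, 175, 176, 139, 32, 11, 20, 20, 19, 21]
col253 [133, 197, 221, 96, 88, 92, 93, 95, 93, 88, 94, 92, 89, 92, 90, 89, 95, 91, 90, 98, 94, 90, 96, 96, 92, 94, 96, 93, 95, 94, 96, 95, 95, 92, 95, 90, 95, 90, 86, 93, 95, 94, 88, 92, 91, 91, 91, 90, 94, 102, 174, 173, 172, 176, 174, 173, 170, 174, 172, 169]
col257 [129, 213, 224, 98, 76, 74, 79, 78, 80, 81, 82, 82, 78, 84, 81, 85, 80, 79, 84, 85, 80, 80, 78, 79, 86, 77, 83, 78, 81, 87, 83, 88, 81, 81, 82, 80, 79, 85, 80, 76, 78, 82, 83, 83, 78, 81, 75, 75, 77, 98, 174, 170, 167, 173, 177, 170, 171, 169, 170, 172]
```

```bash
python3 - <<'E'
from h import *
c=camera('wrist'); s=read_state()
Rt=R.from_euler('xyz',s['tcp_rot']); f=lambda u,v:np.round(Rt.inv().apply(atz(c,u,v,.165)-s['tool_pos'])*1000,1)
print(f(254,176),f(254,269),f(247.5,220),f(260.5,220))
E
```

```text
[35.7 -0.9 32.7] [-24.2  -0.9  32.8] [ 8.8 -4.8 32.7] [ 8.8  3.  32.7]
```

Rows 176–269 would mean 60 mm, but two dots mean 46 mm. That's worth one enlarged look before I grasp.

```bash
python3 - <<'E'
import cv2
im=cv2.imread('pics/w12.png'); cv2.imwrite('pics/w12c.png',cv2.resize(im[130:310,190:330],None,fx=3.3,fy=3.3,interpolation=cv2.INTER_CUBIC))
E
```

```text
(no output)
```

View pics/w12c.png

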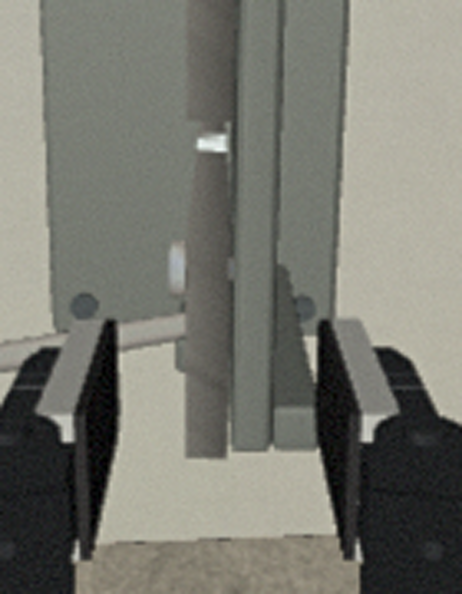

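The crop shows the coupon's end face at the top (row 142) and the stud head at (178,265), so rows 176–192 are the end face. The coupon is centred about −1 mm in x and −1 mm in y. Grasping.

>>> {"name": "apply_moves", "arguments": {"motion": [{"dx": -0.001, "dy": -0.001, "dz": 0.02, "rx": 0, "ry": 0, "rz": 0, "grip": 0.4}, {"dx": 0, "dy": 0, "dz": 0.02, "rx": 0, "ry": 0, "rz": 0, "grip": 0.4}, {"dx": 0, "dy": 0, "dz": 0.003, "rx": 0, "ry": 0, "rz": 0, "grip": 0.4}, {"dx": 0, "dy": 0, "dz": 0, "rx": 0, "ry": 0, "rz": 0, "grip": 0.2}, {"dx": 0, "dy": 0, "dz": 0, "rx": 0, "ry": 0, "rz": 0, "grip": 0.0}, {"dx": 0, "dy": 0, "dz": 0, "rx": 0, "ry": 0, "rz": 0, "grip": 0.0}, {"dx": 0, "dy": 0, "dz": 0, "rx": 0, "ry": 0, "rz": 0, "grip": 0.0}, {"dx": 0, "dy": 0, "dz": 0, "rx": 0, "ry": 0, "rz": 0, "grip": 0.0}]}}

```text
time: 20.75
tool_pos: [0.5791, -0.3258, 0.1543]
tcp_rot: [3.14, 0.001, 1.525]
force: [-0.6, 0.9, 5.1]
grip_width: 0.0069
grasp_force: 62.6
```

>>> {"name": "apply_moves", "arguments": {"motion": [{"dx": 0, "dy": 0, "dz": -0.01, "rx": 0, "ry": 0, "rz": 0, "grip": 0.0}, {"dx": 0, "dy": 0, "dz": -0.01, "rx": 0, "ry": 0, "rz": 0, "grip": 0.0}, {"dx": 0, "dy": 0, "dz": -0.009, "rx": 0, "ry": 0, "rz": 0, "grip": 0.0}, {"dx": 0, "dy": 0, "dz": 0, "rx": 0, "ry": 0, "rz": 0, "grip": 0.0}]}}

```text
time: 21.15
tool_pos: [0.5792, -0.3258, 0.184]
tcp_rot: [3.14, 0.002, 1.525]
force: [-0.8, -0.2, -0.5]
grip_width: 0.0067
grasp_force: 61.8
```

>>> {"name": "apply_moves", "arguments": {"motion": [{"dx": 0, "dy": -0.004, "dz": 0, "rx": 0, "ry": 0, "rz": 0, "grip": 0.0}, {"dx": 0, "dy": -0.004, "dz": 0, "rx": 0, "ry": 0, "rz": 0, "grip": 0.0}, {"dx": 0, "dy": 0, "dz": 0, "rx": 0, "ry": 0, "rz": 0, "grip": 0.0}]}}

```text
time: 21.45
tool_pos: [0.5697, -0.3247, 0.1812]
tcp_rot: [-3.14, -0.001, 1.525]
force: [0.4, -1.0, -0.7]
grip_width: 0.0071
grasp_force: 61.8
```

>>> {"name": "apply_moves", "arguments": {"motion": [{"dx": 0, "dy": -0.006, "dz": 0, "rx": 0, "ry": 0, "rz": 0, "grip": 0.0}, {"dx": 0, "dy": -0.006, "dz": 0, "rx": 0, "ry": 0, "rz": 0, "grip": 0.0}, {"dx": 0, "dy": -0.006, "dz": 0, "rx": 0, "ry": 0, "rz": 0, "grip": 0.0}, {"dx": 0, "dy": -0.003, "dz": 0, "rx": 0, "ry": 0, "rz": 0, "grip": 0.0}, {"dx": 0, "dy": 0, "dz": -0.025, "rx": 0, "ry": 0, "rz": 0, "grip": 0.0}, {"dx": 0, "dy": 0, "dz": -0.03, "rx": 0, "ry": 0, "rz": 0, "grip": 0.0}, {"dx": 0, "dy": 0, "dz": -0.03, "rx": 0, "ry": 0, "rz": 0, "grip": 0.0}, {"dx": 0, "dy": -0.005, "dz": -0.03, "rx": 0, "ry": 0, "rz": 0, "grip": 0.0}, {"dx": 0.02, "dy": -0.005, "dz": -0.01, "rx": 0, "ry": 0, "rz": 0, "grip": 0.0}, {"dx": 0.04, "dy": 0, "dz": 0, "rx": 0, "ry": 0, "rz": 0, "grip": 0.0}, {"dx": 0.04, "dy": 0, "dz": 0, "rx": 0, "ry": 0, "rz": 0, "grip": 0.0}, {"dx": 0.04, "dy": 0, "dz": 0, "rx": 0, "ry": 0, "rz": 0, "grip": 0.0}, {"dx": 0.04, "dy": 0, "dz": 0, "rx": 0, "ry": 0, "rz": 0, "grip": 0.0}, {"dx": 0.04, "dy": 0, "dz": 0, "rx": 0, "ry": 0, "rz": 0, "grip": 0.0}, {"dx": 0.04, "dy": 0, "dz": 0, "rx": 0, "ry": 0, "rz": 0, "grip": 0.0}, {"dx": 0.04, "dy": 0, "dz": 0, "rx": 0, "ry": 0, "rz": 0, "grip": 0.0}, {"dx": 0.04, "dy": 0, "dz": 0, "rx": 0, "ry": 0, "rz": 0, "grip": 0.0}, {"dx": 0.04, "dy": 0, "dz": 0, "rx": 0, "ry": 0, "rz": 0, "grip": 0.0}, {"dx": 0, "dy": 0, "dz": 0, "rx": 0, "ry": 0, "rz": 0, "grip": 0.0}, {"dx": 0, "dy": 0, "dz": 0, "rx": 0, "ry": 0, "rz": 0, "grip": 0.0}]}}

```text
time: 23.45
tool_pos: [0.5569, 0.0568, 0.3069]
tcp_rot: [-3.142, 0.0, 1.527]
force: [-0.4, -0.1, -1.2]
grip_width: 0.0068
grasp_force: 61.7
```

```bash
python3 - <<'E'
from h import *
c,s,g=look('w13')
for th in (170,182): print(th); [print(f) for f in feet(c,th)]
E
```

```text
23.5 [0.557  0.0558 0.3069] [-3.1414e+00  5.0000e-04  1.5256e+00]
TCP axis at z.165 [255.3 190.9] at .19 [255.3 197.6]
170
[430.7, 243.9, 67.3, 79.8, 165.4, 160.0, 34.0]
[558.2, 238.5, 54.8, 68.3, 94.8, 250.0, 29.0]
[770.1, 183.4, 53.3, 65.6, 97.3, 408.0, 65.0]
[864.6, 159.7, 42.4, 50.8, 64.0, 482.0, 80.0]
[556.4, 90.9, 54.7, 103.9, 82.9, 254.0, 142.0]
[444.0, 95.5, 53.5, 84.5, 84.1, 175.0, 145.0]
182
[430.7, 243.9, 66.7, 79.8, 165.3, 161.0, 35.0]
[558.3, 238.4, 54.2, 68.2, 94.5, 250.0, 30.0]
[769.4, 184.5, 49.4, 63.5, 94.4, 408.0, 63.0]
[556.5, 90.7, 54.0, 103.4, 82.9, 254.0, 141.0]
[444.1, 95.4, 53.3, 83.8, 84.1, 175.0, 145.0]
[773.1, -23.2, 63.8, 108.3, 51.3, 393.0, 230.0]
```

```bash
python3 - <<'E'
from h import *
print(go((.558,.243,.20),np.radians(94.7)))
E
```

```text
[[0.1871, -0.0074, 0.1068], [-0.01, 0.03, -7.29]]
```

>>> {"name": "apply_moves", "arguments": {"motion": [{"dx": 0.037, "dy": -0.001, "dz": 0, "rx": 0, "ry": 0, "rz": 0, "grip": 0.0}, {"dx": 0.037, "dy": -0.001, "dz": 0, "rx": 0, "ry": 0, "rz": 0, "grip": 0.0}, {"dx": 0.037, "dy": -0.001, "dz": 0, "rx": 0, "ry": 0, "rz": 0, "grip": 0.0}, {"dx": 0.037, "dy": -0.002, "dz": 0, "rx": 0, "ry": 0, "rz": 0, "grip": 0.0}, {"dx": 0.037, "dy": -0.002, "dz": 0.02, "rx": 0, "ry": 0, "rz": 0, "grip": 0.0}, {"dx": 0.002, "dy": 0, "dz": 0.03, "rx": 0, "ry": 0, "rz": -3.7, "grip": 0.0}, {"dx": 0, "dy": 0, "dz": 0.03, "rx": 0, "ry": 0, "rz": -3.6, "grip": 0.0}, {"dx": 0, "dy": 0, "dz": 0.027, "rx": 0, "ry": 0, "rz": 0, "grip": 0.0}, {"dx": 0, "dy": 0, "dz": 0, "rx": 0, "ry": 0, "rz": 0, "grip": 0.0}, {"dx": 0, "dy": 0, "dz": 0, "rx": 0, "ry": 0, "rz": 0, "grip": 0.0}]}}

```text
time: 24.5
tool_pos: [0.5591, 0.242, 0.2001]
tcp_rot: [-3.141, 0.0, 1.65]
force: [0.1, 0.0, 0.7]
grip_width: 0.007
grasp_force: 61.7
```

```bash
python3 - <<'E'
from h import *
c,s,g=look('w14'); g=c['image'].min(2)
for r in range(136,230,3): print(r,g[r,220:292:3].tolist())
Rt=R.from_euler('xyz',s['tcp_rot'])
print([proj(c,Rt.apply([.023,t,.129])+s['tool_pos']).tolist() for t in (-.004,.004)])
E
```

```text
24.55 [0.5598 0.2424 0.2014] [ 3.1400e+00 -2.0000e-04  1.6507e+00]
TCP axis at z.165 [256.5 230.8] at .19 [256.7 248.9]
136 [200, 198, 199, 201, 195, 202, 200, 199, 201, 202, 201, 202, 206, 199, 206, 208, 201, 113, 70, 21, 9, 9, 22, 22]
139 [199, 200, 200, 199, 198, 202, 202, 197, 199, 203, 198, 203, 202, 197, 201, 204, 202, 201, 200, 204, 201, 161, 90, 30]
142 [196, 198, 195, 203, 198, 198, 202, 202, 201, 204, 203, 198, 197, 194, 197, 198, 200, 200, 200, 200, 199, 197, 199, 201]
145 [194, 197, 197, 198, 201, 204, 201, 201, 200, 203, 202, 202, 200, 199, 203, 197, 201, 200, 198, 195, 195, 200, 196, 200]
148 [195, 193, 193, 197, 198, 189, 192, 189, 196, 190, 196, 192, 191, 195, 192, 192, 191, 189, 191, 192, 197, 201, 200, 199]
151 [192, 198, 185, 186, 176, 174, 176, 179, 179, 177, 179, 183, 178, 180, 178, 183, 180, 181, 177, 176, 192, 197, 200, 203]
154 [192, 194, 190, 240, 239, 238, 239, 239, 237, 238, 240, 240, 239, 238, 238, 235, 239, 241, 240, 237, 238, 196, 198, 200]
157 [193, 192, 193, 239, 238, 238, 238, 240, 240, 239, 239, 238, 237, 237, 238, 236, 238, 238, 238, 239, 238, 196, 
[... 2303 characters left out ...]
9, 92, 84, 243, 237, 238, 238, 236, 202, 198, 197, 198]
217 [198, 203, 202, 203, 238, 236, 238, 236, 216, 146, 108, 107, 98, 95, 86, 240, 238, 237, 237, 238, 203, 198, 199, 199]
220 [203, 203, 200, 206, 228, 228, 229, 228, 218, 122, 111, 104, 99, 96, 91, 219, 222, 224, 222, 223, 195, 204, 200, 201]
223 [198, 200, 194, 203, 202, 203, 200, 199, 203, 113, 113, 105, 103, 94, 88, 205, 199, 199, 204, 199, 196, 199, 204, 199]
226 [200, 199, 197, 197, 203, 203, 140, 143, 142, 113, 107, 107, 100, 96, 94, 106, 138, 141, 173, 199, 199, 198, 201, 204]
229 [203, 199, 199, 201, 200, 201, 142, 140, 145, 110, 109, 104, 102, 96, 90, 82, 142, 145, 151, 200, 199, 201, 197, 201]
[[252.1, 169.3], [260.7, 169.3]]
```

```bash
python3 - <<'E'
from h import *
c=camera('wrist'); s=read_state(); g=c['image'].min(2)
print(s['tool_pos'],g[160:182,256].tolist()); print(g[171,244:268].tolist(),g[174,244:268].tolist())
print(rel(c,(255,186.8),(256,170.7),23,s['tool_pos'][2]-.129))
E
```

```text
[0.56013055 0.24265613 0.20204199] [237, 237, 239, 237, 239, 239, 239, 238, 243, 241, 173, 100, 94, 96, 94, 124, 213, 205, 226, 237, 238, 240]
[180, 181, 178, 174, 166, 248, 241, 123, 100, 106, 101, 98, 100, 94, 86, 119, 229, 224, 221, 221, 219, 235, 238, 238] [181, 181, 182, 169, 143, 249, 216, 118, 105, 109, 103, 94, 94, 87, 85, 103, 192, 225, 222, 219, 224, 234, 238, 237]
foot [0.55990317 0.24187743 0.043     ] edge [0.55901222 0.26433715 0.07304199]
[ 0.5 -1. ]
```

Aligned to within 1 mm. Descending.

>>> {"name": "apply_moves", "arguments": {"motion": [{"dx": 0.0005, "dy": 0, "dz": 0.012, "rx": 0, "ry": 0, "rz": 0, "grip": 0.0}, {"dx": 0, "dy": 0, "dz": 0.01, "rx": 0, "ry": 0, "rz": 0, "grip": 0.0}, {"dx": 0, "dy": 0, "dz": 0.008, "rx": 0, "ry": 0, "rz": 0, "grip": 0.0}, {"dx": 0, "dy": 0, "dz": 0.006, "rx": 0, "ry": 0, "rz": 0, "grip": 0.0}, {"dx": 0, "dy": 0, "dz": 0.004, "rx": 0, "ry": 0, "rz": 0, "grip": 0.0}, {"dx": 0, "dy": 0, "dz": 0, "rx": 0, "ry": 0, "rz": 0, "grip": 0.0}]}}

```text
time: 25.2
tool_pos: [0.5581, 0.2436, 0.1589]
tcp_rot: [-3.14, 0.0, 1.652]
force: [0.5, 0.7, -1.1]
grip_width: 0.0071
grasp_force: 61.8
```

>>> {"name": "apply_moves", "arguments": {"motion": [{"dx": 0, "dy": 0, "dz": 0.006, "rx": 0, "ry": 0, "rz": 0, "grip": 0.0}, {"dx": 0, "dy": 0, "dz": 0.006, "rx": 0, "ry": 0, "rz": 0, "grip": 0.0}, {"dx": 0, "dy": 0, "dz": 0.006, "rx": 0, "ry": 0, "rz": 0, "grip": 0.0}, {"dx": 0, "dy": 0, "dz": 0.004, "rx": 0, "ry": 0, "rz": 0, "grip": 0.0}, {"dx": 0, "dy": 0, "dz": 0, "rx": 0, "ry": 0, "rz": 0, "grip": 0.0}]}}

```text
time: 25.7
tool_pos: [0.5587, 0.2437, 0.1378]
tcp_rot: [-3.142, -0.0, 1.652]
force: [0.4, 0.3, -0.2]
grip_width: 0.0073
grasp_force: 61.8
```

>>> {"name": "apply_moves", "arguments": {"motion": [{"dx": 0, "dy": 0, "dz": 0.001, "rx": 0, "ry": 0, "rz": 0, "grip": 0.0}, {"dx": 0, "dy": 0, "dz": 0.001, "rx": 0, "ry": 0, "rz": 0, "grip": 0.0}, {"dx": 0, "dy": 0, "dz": 0, "rx": 0, "ry": 0, "rz": 0, "grip": 0.0}]}}

```text
time: 26.0
tool_pos: [0.5592, 0.2438, 0.1376]
tcp_rot: [3.14, -0.0, 1.652]
force: [-2.5, -1.1, 9.0]
grip_width: 0.0072
grasp_force: 63.3
```

>>> {"name": "apply_moves", "arguments": {"motion": [{"dx": 0, "dy": 0, "dz": 0, "rx": 0, "ry": 0, "rz": 0, "grip": 0.3}, {"dx": 0, "dy": 0, "dz": 0, "rx": 0, "ry": 0, "rz": 0, "grip": 0.35}, {"dx": 0, "dy": 0, "dz": 0, "rx": 0, "ry": 0, "rz": 0, "grip": 0.35}, {"dx": 0, "dy": 0, "dz": -0.02, "rx": 0, "ry": 0, "rz": 0, "grip": 0.35}, {"dx": 0, "dy": 0, "dz": -0.04, "rx": 0, "ry": 0, "rz": 0, "grip": 0.35}, {"dx": 0, "dy": 0, "dz": -0.04, "rx": 0, "ry": 0, "rz": 0, "grip": 0.35}, {"dx": 0, "dy": 0, "dz": -0.03, "rx": 0, "ry": 0, "rz": 3.7, "grip": 0.35}, {"dx": 0, "dy": 0, "dz": 0, "rx": 0, "ry": 0, "rz": 3.6, "grip": 0.35}, {"dx": 0, "dy": 0, "dz": 0, "rx": 0, "ry": 0, "rz": 0, "grip": 0.35}]}}

```text
time: 26.9
tool_pos: [0.559, 0.2438, 0.2669]
tcp_rot: [3.14, -0.001, 1.524]
force: [-0.3, -0.2, 0.3]
grip_width: 0.0298
grasp_force: 0.0
```

```bash
python3 - <<'E'
from h import *
print(go((.584,-.250,.235),1.525))
E
```

```text
[[-0.4921, 0.0478, 0.0318], [0.1, -0.03, -0.03]]
```

>>> {"name": "apply_moves", "arguments": {"motion": [{"dx": -0.041, "dy": 0.004, "dz": 0, "rx": 0, "ry": 0, "rz": 0, "grip": 0.4}, {"dx": -0.041, "dy": 0.004, "dz": 0, "rx": 0, "ry": 0, "rz": 0, "grip": 0.4}, {"dx": -0.041, "dy": 0.004, "dz": 0, "rx": 0, "ry": 0, "rz": 0, "grip": 0.4}, {"dx": -0.041, "dy": 0.004, "dz": 0, "rx": 0, "ry": 0, "rz": 0, "grip": 0.4}, {"dx": -0.041, "dy": 0.004, "dz": 0, "rx": 0, "ry": 0, "rz": 0, "grip": 0.4}, {"dx": -0.041, "dy": 0.004, "dz": 0, "rx": 0, "ry": 0, "rz": 0, "grip": 0.4}, {"dx": -0.041, "dy": 0.004, "dz": 0, "rx": 0, "ry": 0, "rz": 0, "grip": 0.4}, {"dx": -0.041, "dy": 0.004, "dz": 0, "rx": 0, "ry": 0, "rz": 0, "grip": 0.4}, {"dx": -0.041, "dy": 0.004, "dz": 0, "rx": 0, "ry": 0, "rz": 0, "grip": 0.4}, {"dx": -0.041, "dy": 0.004, "dz": 0, "rx": 0, "ry": 0, "rz": 0, "grip": 0.4}, {"dx": -0.041, "dy": 0.004, "dz": 0.025, "rx": 0, "ry": 0, "rz": 0, "grip": 0.4}, {"dx": -0.04, "dy": 0.003, "dz": 0.025, "rx": 0, "ry": 0, "rz": 0, "grip": 0.4}, {"dx": 0, "dy": 0, "dz": 0.01, "rx": 0, "ry": 0, "rz": 0, "grip": 0.4}, {"dx": 0, "dy": 0, "dz": 0, "rx": 0, "ry": 0, "rz": 0, "grip": 0.4}, {"dx": 0, "dy": 0, "dz": 0, "rx": 0, "ry": 0, "rz": 0, "grip": 0.4}, {"dx": 0, "dy": 0, "dz": 0, "rx": 0, "ry": 0, "rz": 0, "grip": 0.4}]}}

```text
time: 28.5
tool_pos: [0.5837, -0.2478, 0.2068]
tcp_rot: [3.141, 0.0, 1.527]
force: [-1.0, -0.4, -1.0]
grip_width: 0.0342
grasp_force: 0.0
```

```bash
python3 - <<'E'
from h import *
c,s,g=look('w15')
for r in (200,212,220,240,260): print(r,g[r,222:294].tolist())
for q in (252,255,258): print('col',q,g[160:310:2,q].tolist())
Rt=R.from_euler('xyz',s['tcp_rot'])
print([proj(c,Rt.apply([t,0,s['tool_pos'][2]-.165])+s['tool_pos']).tolist() for t in (-.033,.033)])
E
```

```text
28.55 [ 0.5838 -0.2479  0.2071] [3.1403e+00 8.0000e-04 1.5271e+00]
TCP axis at z.165 [255.3 227.3] at .19 [255.3 244.1]
200 [119, 119, 118, 119, 120, 122, 119, 119, 118, 120, 118, 124, 120, 118, 122, 121, 120, 119, 123, 119, 132, 154, 154, 151, 141, 105, 108, 110, 102, 95, 92, 91, 88, 89, 83, 82, 82, 73, 69, 81, 105, 123, 127, 121, 118, 118, 122, 117, 122, 113, 84, 72, 119, 121, 116, 119, 116, 118, 117, 117, 119, 115, 120, 120, 116, 118, 115, 114, 89, 120, 179, 177]
212 [116, 117, 121, 119, 115, 120, 119, 118, 121, 120, 118, 115, 122, 117, 115, 119, 115, 119, 118, 121, 125, 136, 141, 145, 134, 89, 108, 107, 102, 102, 101, 94, 94, 89, 88, 84, 87, 81, 58, 93, 107, 125, 124, 121, 124, 120, 120, 120, 112, 95, 81, 98, 118, 118, 121, 111, 116, 117, 115, 116, 117, 116, 120, 115, 116, 116, 114, 87, 101, 178, 174, 172]
220 [115, 118, 118, 115, 118, 117, 116, 117, 115, 117, 120, 111, 119, 116, 117, 117, 118, 118, 117, 116, 116, 119, 120, 122, 115, 114, 109, 102, 104, 103, 100, 95, 91, 91, 85, 84, 81, 70, 63, 102, 110, 126, 120, 115, 120, 118, 119, 119, 115, 90, 83, 118, 119, 117, 116, 113, 115
[... 1064 characters left out ...]
172, 173, 169, 174, 172]
col 255 [85, 87, 92, 86, 89, 92, 89, 93, 88, 85, 92, 94, 89, 87, 88, 88, 92, 87, 88, 89, 89, 86, 91, 88, 91, 89, 89, 91, 90, 93, 91, 88, 88, 88, 88, 91, 87, 82, 85, 90, 86, 88, 85, 89, 86, 84, 90, 90, 88, 88, 87, 81, 86, 87, 86, 84, 86, 69, 77, 89, 139, 136, 122, 162, 171, 143, 108, 109, 113, 175, 172, 169, 173, 171, 171]
col 258 [81, 84, 82, 83, 79, 80, 80, 81, 81, 82, 88, 89, 80, 82, 83, 81, 86, 79, 77, 80, 82, 78, 76, 79, 79, 82, 87, 79, 85, 83, 81, 86, 80, 81, 81, 81, 80, 73, 74, 81, 79, 78, 80, 80, 79, 78, 78, 81, 80, 82, 76, 74, 72, 71, 72, 74, 71, 56, 60, 61, 63, 63, 111, 157, 162, 134, 65, 69, 82, 108, 136, 109, 110, 106, 110]
[[255.3, 272.9], [255.4, 177.0]]
```

>>> {"name": "apply_moves", "arguments": {"motion": [{"dx": -0.001, "dy": -0.0007, "dz": 0.02, "rx": 0, "ry": 0, "rz": 0, "grip": 0.4}, {"dx": 0, "dy": 0, "dz": 0.02, "rx": 0, "ry": 0, "rz": 0, "grip": 0.4}, {"dx": 0, "dy": 0, "dz": 0.013, "rx": 0, "ry": 0, "rz": 0, "grip": 0.4}, {"dx": 0, "dy": 0, "dz": 0, "rx": 0, "ry": 0, "rz": 0, "grip": 0.2}, {"dx": 0, "dy": 0, "dz": 0, "rx": 0, "ry": 0, "rz": 0, "grip": 0.0}, {"dx": 0, "dy": 0, "dz": 0, "rx": 0, "ry": 0, "rz": 0, "grip": 0.0}, {"dx": 0, "dy": 0, "dz": 0, "rx": 0, "ry": 0, "rz": 0, "grip": 0.0}, {"dx": 0, "dy": 0, "dz": 0, "rx": 0, "ry": 0, "rz": 0, "grip": 0.0}]}}

```text
time: 29.35
tool_pos: [0.5825, -0.2501, 0.1535]
tcp_rot: [3.141, 0.0, 1.525]
force: [0.3, 0.1, -0.9]
grip_width: 0.0074
grasp_force: 61.3
```

>>> {"name": "apply_moves", "arguments": {"motion": [{"dx": 0, "dy": 0, "dz": -0.01, "rx": 0, "ry": 0, "rz": 0, "grip": 0.0}, {"dx": 0, "dy": 0, "dz": -0.01, "rx": 0, "ry": 0, "rz": 0, "grip": 0.0}, {"dx": 0, "dy": 0, "dz": -0.009, "rx": 0, "ry": 0, "rz": 0, "grip": 0.0}, {"dx": 0, "dy": 0, "dz": 0, "rx": 0, "ry": 0, "rz": 0, "grip": 0.0}]}}

```text
time: 29.75
tool_pos: [0.5831, -0.2505, 0.1844]
tcp_rot: [3.139, 0.002, 1.525]
force: [-0.7, -0.2, -1.7]
grip_width: 0.0071
grasp_force: 61.3
```

>>> {"name": "apply_moves", "arguments": {"motion": [{"dx": 0, "dy": -0.004, "dz": 0, "rx": 0, "ry": 0, "rz": 0, "grip": 0.0}, {"dx": 0, "dy": -0.004, "dz": 0, "rx": 0, "ry": 0, "rz": 0, "grip": 0.0}, {"dx": 0, "dy": 0, "dz": 0, "rx": 0, "ry": 0, "rz": 0, "grip": 0.0}]}}

```text
time: 30.05
tool_pos: [0.5734, -0.2493, 0.1812]
tcp_rot: [-3.14, -0.001, 1.525]
force: [0.1, -0.3, -1.9]
grip_width: 0.007
grasp_force: 61.3
```

>>> {"name": "apply_moves", "arguments": {"motion": [{"dx": 0, "dy": -0.006, "dz": 0, "rx": 0, "ry": 0, "rz": 0, "grip": 0.0}, {"dx": 0, "dy": -0.006, "dz": 0, "rx": 0, "ry": 0, "rz": 0, "grip": 0.0}, {"dx": 0, "dy": -0.006, "dz": 0, "rx": 0, "ry": 0, "rz": 0, "grip": 0.0}, {"dx": 0, "dy": -0.003, "dz": 0, "rx": 0, "ry": 0, "rz": 0, "grip": 0.0}, {"dx": 0, "dy": 0, "dz": -0.025, "rx": 0, "ry": 0, "rz": 0, "grip": 0.0}, {"dx": 0, "dy": 0, "dz": -0.03, "rx": 0, "ry": 0, "rz": 0, "grip": 0.0}, {"dx": 0.02, "dy": 0, "dz": -0.03, "rx": 0, "ry": 0, "rz": 0, "grip": 0.0}, {"dx": 0.04, "dy": 0, "dz": -0.02, "rx": 0, "ry": 0, "rz": 0, "grip": 0.0}, {"dx": 0.04, "dy": 0, "dz": 0, "rx": 0, "ry": 0, "rz": 0, "grip": 0.0}, {"dx": 0.04, "dy": 0, "dz": 0, "rx": 0, "ry": 0, "rz": 0, "grip": 0.0}, {"dx": 0.04, "dy": 0, "dz": 0, "rx": 0, "ry": 0, "rz": 2, "grip": 0.0}, {"dx": 0.03, "dy": 0, "dz": 0, "rx": 0, "ry": 0, "rz": 2.2, "grip": 0.0}, {"dx": 0, "dy": 0, "dz": 0, "rx": 0, "ry": 0, "rz": 0, "grip": 0.0}, {"dx": 0, "dy": 0, "dz": 0, "rx": 0, "ry": 0, "rz": 0, "grip": 0.0}]}}

```text
time: 31.45
tool_pos: [0.5639, -0.0384, 0.287]
tcp_rot: [-3.142, 0.001, 1.454]
force: [0.2, -0.3, -1.7]
grip_width: 0.0072
grasp_force: 61.3
```

```bash
python3 - <<'E'
from h import *
c,s,g=look('w16')
for th in (175,185): print(th); [print(f) for f in feet(c,th)]
print(go((.557,.096,.20),np.radians(83.1)))
E
```

```text
31.5 [ 0.564  -0.0392  0.2869] [-3.1415e+00  6.0000e-04  1.4525e+00]
TCP axis at z.165 [255.2 196. ] at .19 [255.3 203.7]
175
[557.0, 96.2, 54.9, 93.4, 83.3, 238.0, 65.0]
[444.3, 95.8, 53.9, 84.0, 83.9, 149.0, 76.0]
[777.6, 28.8, 41.1, 93.7, 144.1, 407.0, 96.0]
[751.8, -53.9, 70.0, 70.4, 73.5, 393.0, 171.0]
[892.5, -227.2, 42.5, 54.4, 146.5, 485.0, 269.0]
185
[557.1, 95.6, 54.6, 92.3, 83.3, 238.0, 66.0]
[444.5, 95.7, 53.5, 83.7, 83.8, 149.0, 77.0]
[758.2, -45.1, 48.2, 64.5, 155.3, 399.0, 168.0]
[[0.1335, -0.0229, 0.0869], [-0.0, 0.03, 0.12]]
```

>>> {"name": "apply_moves", "arguments": {"motion": [{"dx": 0.034, "dy": -0.006, "dz": 0, "rx": 0, "ry": 0, "rz": 0, "grip": 0.0}, {"dx": 0.034, "dy": -0.006, "dz": 0, "rx": 0, "ry": 0, "rz": 0, "grip": 0.0}, {"dx": 0.034, "dy": -0.006, "dz": 0, "rx": 0, "ry": 0, "rz": 0, "grip": 0.0}, {"dx": 0.0335, "dy": -0.005, "dz": 0, "rx": 0, "ry": 0, "rz": 0, "grip": 0.0}, {"dx": 0, "dy": 0, "dz": 0.03, "rx": 0, "ry": 0, "rz": 0, "grip": 0.0}, {"dx": 0, "dy": 0, "dz": 0.03, "rx": 0, "ry": 0, "rz": 0, "grip": 0.0}, {"dx": 0, "dy": 0, "dz": 0.025, "rx": 0, "ry": 0, "rz": 0, "grip": 0.0}, {"dx": 0, "dy": 0, "dz": 0, "rx": 0, "ry": 0, "rz": 0, "grip": 0.0}, {"dx": 0, "dy": 0, "dz": 0, "rx": 0, "ry": 0, "rz": 0, "grip": 0.0}]}}

```text
time: 32.4
tool_pos: [0.5575, 0.0973, 0.2021]
tcp_rot: [-3.141, 0.0, 1.45]
force: [1.0, -0.2, -0.2]
grip_width: 0.007
grasp_force: 61.1
```

```bash
python3 - <<'E'
from h import *
c,s,g=look('w17'); g=c['image'].min(2)
for r in (146,160,170,187,205): print(r,g[r,218:294].tolist())
for q in (232,246,252,255,258,276): print('col',q,g[130:240:2,q].tolist())
Rt=R.from_euler('xyz',s['tcp_rot'])
print([proj(c,Rt.apply([.033,t,.129])+s['tool_pos']).tolist() for t in (-.004,.004)])
f=lambda p,x,y:proj(c,np.append(p+R.from_euler('z',np.radians(83.2)-np.pi/2).as_matrix()[:2,:2]@[x,y],.043)).tolist()
P=np.array([.557,.096]); print('foot corners pred',[f(P,x,y) for x in(-.027,.027) for y in(.047,-.047)],'slot ends',[f(P,0,y) for y in (.037,-.037)])
E
```

```text
32.45 [0.5582 0.0975 0.2032] [ 3.1402 -0.      1.4505]
TCP axis at z.165 [256.3 229.7] at .19 [256.4 247.4]
146 [154, 156, 156, 156, 157, 153, 155, 161, 157, 153, 160, 190, 206, 200, 203, 202, 204, 201, 203, 202, 204, 205, 202, 202, 203, 200, 169, 203, 205, 201, 202, 205, 199, 199, 200, 201, 201, 205, 202, 201, 202, 204, 198, 202, 202, 200, 201, 200, 197, 183, 203, 203, 200, 202, 204, 200, 201, 202, 200, 201, 202, 202, 200, 200, 160, 158, 160, 157, 158, 158, 155, 159, 156, 159, 156, 161]
160 [154, 159, 155, 157, 158, 159, 156, 157, 156, 162, 158, 174, 204, 202, 197, 204, 199, 199, 201, 203, 201, 202, 202, 202, 208, 198, 138, 137, 135, 138, 138, 138, 137, 167, 126, 120, 121, 115, 114, 108, 105, 112, 142, 164, 186, 184, 181, 181, 183, 197, 202, 197, 204, 200, 201, 202, 203, 202, 204, 202, 202, 204, 201, 185, 155, 151, 157, 154, 156, 154, 154, 157, 153, 159, 152, 157]
170 [160, 160, 158, 158, 160, 159, 159, 159, 163, 157, 160, 168, 204, 198, 202, 203, 203, 200, 202, 202, 200, 203, 198, 203, 200, 196, 153, 132, 130, 137, 141, 131, 91, 92, 93, 91, 87, 83, 80, 78, 73, 72, 74, 134, 188, 187
[... 1922 characters left out ...]
87, 87, 86, 88]
col 258 [158, 162, 160, 159, 162, 156, 134, 206, 202, 199, 202, 204, 206, 200, 207, 105, 65, 72, 73, 73, 73, 71, 76, 78, 76, 77, 80, 75, 79, 77, 81, 80, 76, 82, 79, 82, 79, 81, 81, 81, 78, 80, 76, 79, 80, 80, 78, 79, 80, 81, 79, 74, 75, 78, 80]
col 276 [155, 154, 157, 157, 161, 156, 137, 206, 200, 199, 200, 203, 202, 202, 200, 204, 201, 202, 205, 197, 201, 200, 200, 201, 199, 198, 200, 196, 200, 200, 198, 202, 197, 200, 199, 200, 201, 198, 201, 202, 200, 203, 201, 199, 200, 200, 200, 202, 200, 200, 156, 161, 90, 67, 89]
[[251.8, 158.7], [260.5, 158.7]]
foot corners pred [[228.4, 142.7], [230.7, 228.6], [281.2, 142.6], [279.3, 228.6]] slot ends [[254.8, 152.5], [255.0, 220.1]]
```

>>> {"name": "apply_moves", "arguments": {"motion": [{"dx": -0.001, "dy": -0.001, "dz": 0.012, "rx": 0, "ry": 0, "rz": 0, "grip": 0.0}, {"dx": 0, "dy": 0, "dz": 0.01, "rx": 0, "ry": 0, "rz": 0, "grip": 0.0}, {"dx": 0, "dy": 0, "dz": 0.008, "rx": 0, "ry": 0, "rz": 0, "grip": 0.0}, {"dx": 0, "dy": 0, "dz": 0.007, "rx": 0, "ry": 0, "rz": 0, "grip": 0.0}, {"dx": 0, "dy": 0, "dz": 0.005, "rx": 0, "ry": 0, "rz": 0, "grip": 0.0}, {"dx": 0, "dy": 0, "dz": 0, "rx": 0, "ry": 0, "rz": 0, "grip": 0.0}]}}

```text
time: 33.05
tool_pos: [0.5556, 0.0976, 0.1588]
tcp_rot: [-3.14, 0.0, 1.452]
force: [-0.4, -0.3, -0.9]
grip_width: 0.0067
grasp_force: 61.3
```

>>> {"name": "apply_moves", "arguments": {"motion": [{"dx": 0, "dy": 0, "dz": 0.006, "rx": 0, "ry": 0, "rz": 0, "grip": 0.0}, {"dx": 0, "dy": 0, "dz": 0.006, "rx": 0, "ry": 0, "rz": 0, "grip": 0.0}, {"dx": 0, "dy": 0, "dz": 0.006, "rx": 0, "ry": 0, "rz": 0, "grip": 0.0}, {"dx": 0, "dy": 0, "dz": 0.004, "rx": 0, "ry": 0, "rz": 0, "grip": 0.0}, {"dx": 0, "dy": 0, "dz": 0, "rx": 0, "ry": 0, "rz": 0, "grip": 0.0}]}}

```text
time: 33.55
tool_pos: [0.5556, 0.0976, 0.137]
tcp_rot: [-3.14, 0.0, 1.452]
force: [-0.2, -0.2, -1.8]
grip_width: 0.0071
grasp_force: 61.3
```

>>> {"name": "apply_moves", "arguments": {"motion": [{"dx": 0, "dy": 0, "dz": 0.001, "rx": 0, "ry": 0, "rz": 0, "grip": 0.0}, {"dx": 0, "dy": 0, "dz": 0.001, "rx": 0, "ry": 0, "rz": 0, "grip": 0.0}, {"dx": 0, "dy": 0, "dz": 0, "rx": 0, "ry": 0, "rz": 0, "grip": 0.0}]}}

```text
time: 33.85
tool_pos: [0.5565, 0.0976, 0.1365]
tcp_rot: [3.141, -0.0, 1.452]
force: [-0.4, 0.5, 1.8]
grip_width: 0.0074
grasp_force: 61.8
```

>>> {"name": "apply_moves", "arguments": {"motion": [{"dx": 0, "dy": 0, "dz": 0, "rx": 0, "ry": 0, "rz": 0, "grip": 0.3}, {"dx": 0, "dy": 0, "dz": 0, "rx": 0, "ry": 0, "rz": 0, "grip": 0.35}, {"dx": 0, "dy": 0, "dz": 0, "rx": 0, "ry": 0, "rz": 0, "grip": 0.35}, {"dx": 0, "dy": 0, "dz": -0.02, "rx": 0, "ry": 0, "rz": 0, "grip": 0.35}, {"dx": 0, "dy": 0, "dz": -0.04, "rx": 0, "ry": 0, "rz": 0, "grip": 0.35}, {"dx": 0, "dy": 0, "dz": -0.04, "rx": 0, "ry": 0, "rz": 0, "grip": 0.35}, {"dx": 0, "dy": 0, "dz": -0.03, "rx": 0, "ry": 0, "rz": -2, "grip": 0.35}, {"dx": -0.02, "dy": -0.02, "dz": 0, "rx": 0, "ry": 0, "rz": -2.2, "grip": 0.35}, {"dx": -0.04, "dy": -0.02, "dz": 0, "rx": 0, "ry": 0, "rz": 0, "grip": 0.35}, {"dx": -0.04, "dy": -0.02, "dz": 0, "rx": 0, "ry": 0, "rz": 0, "grip": 0.35}, {"dx": 0, "dy": 0, "dz": 0, "rx": 0, "ry": 0, "rz": 0, "grip": 0.3}]}}

```text
time: 34.95
tool_pos: [0.4891, -0.0021, 0.2658]
tcp_rot: [-3.141, 0.002, 1.521]
force: [-0.2, 0.5, 0.5]
grip_width: 0.0257
grasp_force: 0.0
```

```bash
python3 - <<'E'
from h import *
c,s,g=look('w18')
for d in find_in('wrist','coupon_1_center'): print(round(d['conf'],2),np.round(d['at'],3).tolist(),proj(c,d['at']).tolist())
t=snap('top','t3')
for d in find_in('top','coupon_1_center'): print('top',round(d['conf'],2),np.round(d['at'],3).tolist(),proj(t,d['at']).tolist())
print(go((.42,-.205,.24),1.525), s['force'])
E
```

```text
35.0 [ 0.4902 -0.0006  0.2661] [3.1415e+00 3.0000e-04 1.5213e+00]
TCP axis at z.165 [256.4 199.6] at .19 [256.5 208.6]
0.94 [0.642, 0.105, 0.111] [412.8, 68.1]
0.58 [0.641, 0.02, 0.104] [399.2, 157.4]
top 0.58 [0.64, 0.014, 0.095] [236.8, 175.3]
top 0.57 [0.445, 0.236, 0.115] [148.2, 246.8]
[[-0.2096, -0.0618, 0.026], [0.01, -0.02, 0.01]] [-0.601864   -0.43275718  0.31857011]
```

Coupon 4 is filed. Next is the bail: go over the folded loop, tilt and cage it.

>>> {"name": "apply_moves", "arguments": {"motion": [{"dx": -0.035, "dy": -0.014, "dz": 0, "rx": 0, "ry": 0, "rz": 0, "grip": 0.35}, {"dx": -0.034, "dy": -0.014, "dz": 0, "rx": 0, "ry": 0, "rz": 0, "grip": 0.35}, {"dx": -0.034, "dy": -0.014, "dz": 0, "rx": 0, "ry": 0, "rz": 0, "grip": 0.35}, {"dx": -0.034, "dy": -0.014, "dz": 0, "rx": 0, "ry": 0, "rz": 0, "grip": 0.35}, {"dx": -0.034, "dy": -0.013, "dz": 0, "rx": 0, "ry": 0, "rz": 0, "grip": 0.35}, {"dx": -0.034, "dy": -0.013, "dz": 0.016, "rx": 0, "ry": 0, "rz": 0, "grip": 0.35}, {"dx": 0, "dy": 0, "dz": 0, "rx": -7.4, "ry": 0, "rz": 0, "grip": 0.35}, {"dx": 0, "dy": 0, "dz": 0, "rx": -7.3, "ry": 0, "rz": 0, "grip": 0.35}, {"dx": 0, "dy": 0, "dz": 0, "rx": -7.3, "ry": 0, "rz": 0, "grip": 0.35}, {"dx": 0, "dy": 0, "dz": 0, "rx": 0, "ry": 0, "rz": 0, "grip": 0.35}, {"dx": 0, "dy": 0, "dz": 0, "rx": 0, "ry": 0, "rz": 0, "grip": 0.35}]}}

```text
time: 36.25
tool_pos: [0.3997, -0.1999, 0.2503]
tcp_rot: [2.76, 0.0, 1.524]
force: [0.2, -0.3, 0.8]
grip_width: 0.0298
grasp_force: 0.0
```

```bash
python3 - <<'E'
from h import *
c,s,g=look('w19')
print('pre',go((.398,-.201,.173)),'grasp',go((.4203,-.201,.1175)))
for d in find_in('wrist','bail_loop'): print(round(d['conf'],2),np.round(d['at'],3).tolist(),proj(c,d['at']).tolist())
print('loop pred',[proj(c,(.4214+.046*t,-.2007+t,.1147)).tolist() for t in(.025,0,-.025)])
# loop evidence: brightness profile along the row of the loop middle
u,v=np.round(proj(c,(.4214,-.2007,.1147))).astype(int); 
for r in (v-20,v-8,v): print(r,u-30,g[r,u-30:u+31].tolist())
E
```

```text
36.3 [ 0.4002 -0.2001  0.2507] [2.7594e+00 8.0000e-04 1.5255e+00]
TCP axis at z.165 [215.  209.4] at .19 [223.6 219.7]
pre [[-0.001, -0.031, 0.0713]] grasp [[0.0001, -0.031, 0.1311]]
0.66 [0.455, -0.169, 0.102] [249.7, 154.5]
loop pred [[223.2, 166.3], [224.0, 191.8], [224.7, 216.1]]
172 194 [178, 179, 178, 180, 175, 184, 179, 175, 178, 180, 180, 179, 180, 179, 181, 178, 178, 179, 178, 180, 181, 180, 178, 178, 179, 178, 181, 178, 181, 173, 133, 143, 166, 172, 172, 173, 166, 161, 138, 128, 181, 181, 177, 179, 178, 178, 180, 182, 180, 176, 179, 180, 175, 180, 179, 177, 178, 177, 178, 180, 177]
184 194 [180, 178, 176, 179, 178, 179, 177, 175, 178, 179, 179, 182, 180, 179, 181, 178, 178, 178, 179, 183, 177, 181, 181, 177, 180, 179, 178, 179, 181, 175, 140, 136, 162, 171, 172, 169, 169, 162, 142, 123, 180, 187, 177, 179, 181, 174, 179, 179, 180, 173, 182, 179, 180, 179, 177, 179, 178, 174, 173, 179, 178]
192 194 [179, 177, 180, 179, 179, 179, 174, 179, 179, 179, 179, 174, 182, 182, 182, 181, 180, 179, 180, 179, 179, 178, 177, 181, 182, 178, 180, 177, 179, 176, 156, 130, 161, 171, 172, 168, 170, 163, 145, 125, 173, 181, 177, 179, 179, 177, 181, 179, 180, 179, 176, 175, 173, 171, 176, 176, 179, 179, 177, 177, 177]
```

The rod shows at cols 223–233, 4.5 px towards +y of the prediction, so I'll shift by that.

>>> {"name": "apply_moves", "arguments": {"motion": [{"dx": 0, "dy": -0.014, "dz": 0.03, "rx": 0, "ry": 0, "rz": 0, "grip": 0.4}, {"dx": 0, "dy": -0.013, "dz": 0.03, "rx": 0, "ry": 0, "rz": 0, "grip": 0.4}, {"dx": 0, "dy": 0, "dz": 0.02, "rx": 0, "ry": 0, "rz": 0, "grip": 0.4}, {"dx": 0, "dy": 0, "dz": 0, "rx": 0, "ry": 0, "rz": 0, "grip": 0.4}]}}

```text
time: 36.75
tool_pos: [0.4045, -0.1984, 0.1632]
tcp_rot: [2.763, -0.004, 1.527]
force: [-0.8, 0.6, 0.3]
grip_width: 0.034
grasp_force: 0.0
```

```bash
python3 - <<'E'
from h import *
c,s,g=look('w20')
Rt=R.from_euler('xyz',s['tcp_rot'])
print('axis 50 ahead',proj(c,Rt.apply([0,0,.051])+s['tool_pos']))
for r in range(180,262,10): print(r,g[r,216:300:2].tolist())
E
```

```text
36.8 [ 0.405  -0.1992  0.1649] [ 2.7607e+00 -2.4000e-03  1.5275e+00]
TCP axis at z.165 [257.3 261.6] at .19 [280.5 289.7]
axis 50 ahead [256.8 224.1]
180 [181, 183, 183, 182, 180, 181, 182, 184, 181, 181, 179, 182, 181, 182, 186, 183, 182, 183, 180, 184, 171, 136, 171, 176, 175, 170, 156, 156, 160, 154, 156, 152, 154, 150, 147, 142, 133, 187, 183, 180, 175, 183]
190 [182, 184, 183, 182, 184, 185, 183, 185, 186, 184, 183, 182, 184, 181, 178, 179, 179, 187, 158, 137, 176, 173, 172, 173, 156, 127, 187, 182, 182, 182, 181, 181, 180, 183, 182, 178, 180, 182, 179, 183, 182, 188]
200 [180, 183, 180, 184, 178, 183, 181, 183, 181, 182, 183, 180, 181, 183, 185, 186, 181, 183, 154, 136, 174, 177, 171, 172, 143, 169, 183, 180, 179, 182, 182, 180, 180, 178, 181, 182, 179, 181, 179, 178, 178, 177]
210 [183, 183, 184, 181, 181, 183, 185, 178, 180, 184, 182, 183, 183, 178, 178, 185, 183, 186, 143, 145, 166, 173, 170, 172, 142, 181, 179, 180, 180, 183, 179, 179, 179, 180, 179, 178, 177, 183, 179, 181, 179, 175]
220 [182, 181, 181, 180, 182, 181, 179, 180, 183, 183, 181, 181, 181, 181, 186, 182, 182, 
[... 246 characters left out ...]
 134, 180, 178, 177, 184, 177, 184, 178, 175, 183, 181, 65, 20, 40, 135, 130, 126, 131]
240 [125, 23, 22, 19, 21, 193, 183, 180, 179, 180, 181, 181, 182, 178, 181, 179, 181, 189, 124, 149, 170, 175, 173, 164, 133, 186, 183, 177, 176, 179, 176, 180, 179, 177, 185, 53, 17, 26, 20, 72, 133, 130]
250 [28, 12, 21, 15, 13, 145, 183, 179, 182, 179, 183, 181, 181, 180, 180, 181, 179, 188, 119, 151, 176, 173, 173, 169, 128, 184, 179, 183, 174, 123, 124, 143, 158, 156, 152, 35, 13, 24, 11, 31, 25, 130]
260 [24, 13, 14, 13, 19, 161, 181, 182, 179, 183, 181, 183, 180, 181, 180, 180, 179, 183, 116, 153, 176, 172, 169, 163, 117, 136, 161, 156, 158, 152, 145, 135, 115, 138, 158, 41, 12, 22, 19, 15, 56, 58]
```

>>> {"name": "apply_moves", "arguments": {"motion": [{"dx": 0, "dy": 0.001, "dz": 0.02, "rx": 0, "ry": 0, "rz": 0, "grip": 0.4}, {"dx": 0, "dy": 0, "dz": 0.02, "rx": 0, "ry": 0, "rz": 0, "grip": 0.4}, {"dx": 0, "dy": 0, "dz": 0.01, "rx": 0, "ry": 0, "rz": 0, "grip": 0.4}, {"dx": 0, "dy": 0, "dz": 0, "rx": 0, "ry": 0, "rz": 0, "grip": 0.2}, {"dx": 0, "dy": 0, "dz": 0, "rx": 0, "ry": 0, "rz": 0, "grip": 0.2}, {"dx": 0, "dy": 0, "dz": 0, "rx": 0, "ry": 0, "rz": 0, "grip": 0.2}]}}

```text
time: 37.4
tool_pos: [0.4246, -0.2015, 0.1208]
tcp_rot: [2.757, 0.001, 1.525]
force: [-0.4, -0.2, -0.1]
grip_width: 0.017
grasp_force: 0.0
```

```bash
python3 - <<'E'
from h import *
s=read_state(); print(s['tool_pos'],s['tcp_rot'],s['force'],s['grip_width'])
N=14; p=lambda t,l:np.array([-.178*np.sin(t)+l,.178*np.cos(t)])
ts=np.radians(np.linspace(63,0,N+1)); ls=np.minimum(np.arange(N+1)*.002,.004); al=np.radians(np.linspace(22,0,N+1))
for k in range(N):
    d=p(ts[k+1],ls[k+1])-p(ts[k],ls[k]); a=al[k]
    ty=np.array([np.cos(a),np.sin(a)]); tz=np.array([np.sin(a),-np.cos(a)])
    print(k,round(d@ty,4),round(d@tz,4))
E
```

```text
[ 0.42456713 -0.20150101  0.12078864] [2.75678358e+00 1.30501011e-03 1.52520812e+00] [-0.44988482 -0.167088   -0.14337377] 0.017031485053152228
0 0.0128 -0.008
1 0.0132 -0.0075
2 0.0117 -0.0076
3 0.0121 -0.007
4 0.0124 -0.0064
5 0.0128 -0.0057
6 0.013 -0.005
7 0.0133 -0.0044
8 0.0135 -0.0037
9 0.0137 -0.003
10 0.0138 -0.0023
11 0.0139 -0.0016
12 0.0139 -0.0009
13 0.014 -0.0002
```

>>> {"name": "apply_moves", "arguments": {"motion": [{"dx": 0, "dy": 0.0128, "dz": -0.008, "rx": 1.57, "ry": 0, "rz": 0, "grip": 0.2}, {"dx": 0, "dy": 0.0132, "dz": -0.0075, "rx": 1.57, "ry": 0, "rz": 0, "grip": 0.2}, {"dx": 0, "dy": 0.0117, "dz": -0.0076, "rx": 1.57, "ry": 0, "rz": 0, "grip": 0.2}, {"dx": 0, "dy": 0.0121, "dz": -0.007, "rx": 1.57, "ry": 0, "rz": 0, "grip": 0.2}, {"dx": 0, "dy": 0.0124, "dz": -0.0064, "rx": 1.57, "ry": 0, "rz": 0, "grip": 0.2}, {"dx": 0, "dy": 0.0128, "dz": -0.0057, "rx": 1.57, "ry": 0, "rz": 0, "grip": 0.2}, {"dx": 0, "dy": 0.013, "dz": -0.005, "rx": 1.57, "ry": 0, "rz": 0, "grip": 0.2}]}}

```text
time: 38.1
tool_pos: [0.4932, -0.2043, 0.1918]
tcp_rot: [2.952, 0.001, 1.525]
force: [-2.9, 0.1, 0.5]
grip_width: 0.0172
grasp_force: 1.7
```

>>> {"name": "apply_moves", "arguments": {"motion": [{"dx": 0, "dy": 0.0133, "dz": -0.0044, "rx": 1.57, "ry": 0, "rz": 0, "grip": 0.2}, {"dx": 0, "dy": 0.0135, "dz": -0.0037, "rx": 1.57, "ry": 0, "rz": 0, "grip": 0.2}, {"dx": 0, "dy": 0.0137, "dz": -0.003, "rx": 1.57, "ry": 0, "rz": 0, "grip": 0.2}, {"dx": 0, "dy": 0.0138, "dz": -0.0023, "rx": 1.57, "ry": 0, "rz": 0, "grip": 0.2}, {"dx": 0, "dy": 0.0139, "dz": -0.0016, "rx": 1.57, "ry": 0, "rz": 0, "grip": 0.2}, {"dx": 0, "dy": 0.01, "dz": -0.0006, "rx": 1.57, "ry": 0, "rz": 0, "grip": 0.2}, {"dx": 0, "dy": 0, "dz": 0, "rx": 0, "ry": 0, "rz": 0, "grip": 0.2}]}}

```text
time: 38.8
tool_pos: [0.57, -0.2081, 0.217]
tcp_rot: [3.113, 0.001, 1.525]
force: [0.1, -0.1, 0.0]
grip_width: 0.0175
grasp_force: 0.0
```

>>> {"name": "apply_moves", "arguments": {"motion": [{"dx": 0, "dy": 0.006, "dz": 0, "rx": 1.5, "ry": 0, "rz": 0, "grip": 0.2}, {"dx": 0, "dy": 0.005, "dz": 0, "rx": 0, "ry": 0, "rz": 0, "grip": 0.2}, {"dx": 0, "dy": 0, "dz": 0, "rx": 0, "ry": 0, "rz": 0, "grip": 0.2}]}}

```text
time: 39.1
tool_pos: [0.5798, -0.2082, 0.2163]
tcp_rot: [3.139, 0.0, 1.525]
force: [0.1, 0.6, -0.3]
grip_width: 0.0169
grasp_force: 0.0
```

>>> {"name": "apply_moves", "arguments": {"motion": [{"dx": 0, "dy": 0.003, "dz": 0, "rx": 0, "ry": 0, "rz": 0, "grip": 0.2}, {"dx": 0, "dy": 0, "dz": 0, "rx": 0, "ry": 0, "rz": 0, "grip": 0.2}]}}

```text
time: 39.3
tool_pos: [0.5826, -0.2083, 0.2161]
tcp_rot: [3.14, -0.0, 1.525]
force: [0.5, -0.9, 0.1]
grip_width: 0.0172
grasp_force: 0.4
```

>>> {"name": "apply_moves", "arguments": {"motion": [{"dx": 0, "dy": 0.003, "dz": 0, "rx": 0, "ry": 0, "rz": 0, "grip": 0.2}, {"dx": 0, "dy": 0, "dz": 0, "rx": 0, "ry": 0, "rz": 0, "grip": 0.2}]}}

```text
time: 39.5
tool_pos: [0.5859, -0.2084, 0.2161]
tcp_rot: [3.14, -0.0, 1.525]
force: [-1.2, -0.5, 0.7]
grip_width: 0.0172
grasp_force: 0.4
```

>>> {"name": "apply_moves", "arguments": {"motion": [{"dx": 0, "dy": 0.002, "dz": 0, "rx": 0, "ry": 0, "rz": 0, "grip": 0.2}, {"dx": 0, "dy": 0, "dz": 0, "rx": 0, "ry": 0, "rz": 0, "grip": 0.2}]}}

```text
time: 39.7
tool_pos: [0.5879, -0.2085, 0.216]
tcp_rot: [3.14, 0.0, 1.525]
force: [-0.5, -0.1, -0.7]
grip_width: 0.0173
grasp_force: 0.4
```

>>> {"name": "apply_moves", "arguments": {"motion": [{"dx": 0, "dy": 0.002, "dz": 0, "rx": 0, "ry": 0, "rz": 0, "grip": 0.2}, {"dx": 0, "dy": 0, "dz": 0, "rx": 0, "ry": 0, "rz": 0, "grip": 0.2}]}}

```text
time: 39.9
tool_pos: [0.5887, -0.2085, 0.2159]
tcp_rot: [-3.14, -0.0, 1.525]
force: [-7.2, -1.0, 4.0]
grip_width: 0.0175
grasp_force: 3.4
```

```bash
python3 - <<'E'
from h import *
t=camera('top');s=camera('side');w=snap('wrist','w21')
im=np.vstack([np.hstack([cv2.resize(x[:,:,::-1],(400,300),interpolation=cv2.INTER_CUBIC) for x in (t['image'][130:265,120:300],s['image'][130:265,150:330])]),
 np.hstack([cv2.resize(x[:,:,::-1],(400,300),interpolation=cv2.INTER_CUBIC) for x in (w['image'][60:330,76:436],s['image'][150:240,270:390])])])
cv2.imwrite('pics/fin.png',im); print(read_state()['force'],read_state()['tool_pos'],read_state()['grasp_force'])
E
```

```text
[-5.7373246   0.33404118  4.14050875] [ 0.58872262 -0.20848166  0.21590392] 3.2651442289352417
```

The force is rising, so the upright stop is reached. One more nudge, then release and retreat.

>>> {"name": "apply_moves", "arguments": {"motion": [{"dx": 0, "dy": 0.002, "dz": 0, "rx": 0, "ry": 0, "rz": 0, "grip": 0.2}, {"dx": 0, "dy": 0, "dz": 0, "rx": 0, "ry": 0, "rz": 0, "grip": 0.2}]}}

```text
time: 40.25
tool_pos: [0.589, -0.2085, 0.2158]
tcp_rot: [-3.135, -0.001, 1.525]
force: [-14.7, 0.8, 8.7]
grip_width: 0.0168
grasp_force: 7.5
```

>>> {"name": "apply_moves", "arguments": {"motion": [{"dx": 0, "dy": -0.004, "dz": 0, "rx": 0, "ry": 0, "rz": 0, "grip": 0.35}, {"dx": 0, "dy": -0.002, "dz": 0, "rx": 0, "ry": 0, "rz": 0, "grip": 0.4}, {"dx": 0, "dy": 0, "dz": 0, "rx": 0, "ry": 0, "rz": 0, "grip": 0.4}, {"dx": 0, "dy": 0, "dz": -0.02, "rx": 0, "ry": 0, "rz": 0, "grip": 0.4}, {"dx": 0, "dy": 0, "dz": -0.04, "rx": 0, "ry": 0, "rz": 0, "grip": 0.4}, {"dx": 0, "dy": -0.03, "dz": -0.03, "rx": 0, "ry": 0, "rz": 0, "grip": 0.4}, {"dx": -0.02, "dy": -0.045, "dz": 0, "rx": 0, "ry": 0, "rz": 0, "grip": 0.4}, {"dx": -0.02, "dy": -0.045, "dz": 0, "rx": 0, "ry": 0, "rz": 0, "grip": 0.4}, {"dx": -0.02, "dy": -0.045, "dz": 0, "rx": 0, "ry": 0, "rz": 0, "grip": 0.4}, {"dx": 0, "dy": 0, "dz": 0, "rx": 0, "ry": 0, "rz": 0, "grip": 0.4}, {"dx": 0, "dy": 0, "dz": 0, "rx": 0, "ry": 0, "rz": 0, "grip": 0.4}]}}

```text
time: 41.35
tool_pos: [0.4178, -0.2614, 0.3063]
tcp_rot: [3.139, 0.001, 1.523]
force: [-0.9, -0.9, -0.2]
grip_width: 0.0343
grasp_force: 0.0
```

```bash
python3 - <<'E'
from h import *
t=camera('top');s=camera('side');w=snap('wrist','w22')
im=np.vstack([np.hstack([cv2.resize(x[:,:,::-1],(400,300),interpolation=cv2.INTER_CUBIC) for x in (t['image'][130:265,120:300],s['image'][130:265,150:330])]),
 np.hstack([cv2.resize(x[:,:,::-1],(400,300),interpolation=cv2.INTER_CUBIC) for x in (w['image'][:288,128:],s['image'][150:240,270:390])])])
cv2.imwrite('pics/fin.png',im)
for n in('top','side'):
    for d in find_in(n,'bail_loop'): print(n,round(d['conf'],2),np.round(d['at'],3).tolist())
E
```

```text
top 0.96 [0.582, -0.217, 0.181]
side 0.98 [0.585, -0.203, 0.184]
```

View pics/fin.png

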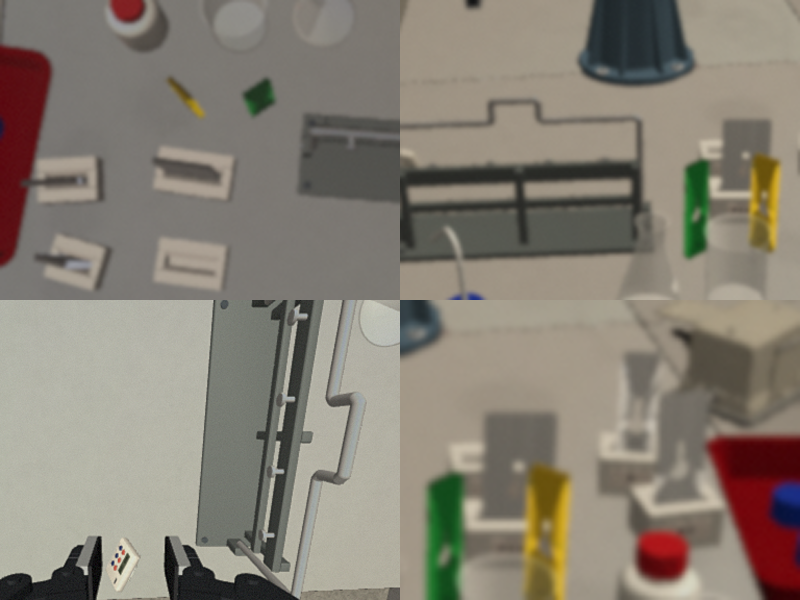

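The final picture shows the bail upright, all four studs bare, three coupons standing in their feet, and the bystanders unmoved. Handing in.

```bash
python3 -c "
from cell import *
print(close_job())"
```

```text
the job is handed in; nothing more can be done
None
```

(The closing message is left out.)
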